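# Weigh out the wire spools and pack them

### The arm

A 7-joint arm with a two-finger parallel gripper is mounted at the origin on the work surface. World frame = base frame: x ahead of the robot, y to its left, z up, the work surface at z = 0. Lengths are in mm, angles in rad, forces in N, time in s.
With the tool pointing down it reaches from about 400 to 925 mm from the base axis. Payload 4.1 kg.
Tool frame: the origin (TCP) lies at the very end of the fingers, on their centre line; the grasp point (between the pads) lies 19 mm behind it; z points along the fingers, y is the line along which they close (so a half turn about z gives the same grasp; the last joint's range is limited). The gripper opens to 85 mm and grips with 20 to 120 N. Pads are 22 mm wide; open, the fingers measure 114 mm over their backs; the gripper's body (76 mm by 85 mm) begins 54 mm behind the grasp point. The pads swing forward as they close: fully open they stand 13 mm farther back than shut.
Start: joints at [-1.35, 0.398, 0.045, 1.537, -0.019, 1.207, -0.051], TCP at [204.324, 617.086, 231.347] pointing down, gripper open.
Joint ranges: [-2.82, 2.82], [-0.49, 2.23], [-1.37, 1.46], [0, 2.46], [-1.36, 4.5], [0.23, 2], [-2.94, 2.94]. Speed limits (rad/s): [2.57, 2.57, 3.14, 3.14, 3.14, 3.14, 3.14].

### API

Orientations are given as [roll, pitch, yaw] about the fixed x, y, z axes, in that order (R = Rz(yaw) Ry(pitch) Rx(roll)).
In Python, from bench import * gives the robot as it stands.
- The arm moves only by the tool carry_out, never from a script. Its argument "targets" is a list of rows, each an object with "linear": the shift along the tool's x, y, z as a fraction of full scale, a list of three; "dr": the turn, a rotation vector about the tool's x, y, z as a fraction of full scale, a list of three; "claw": the closure, from -1 (fully open) to 1 (shut). In form: [{"linear": [tx, ty, tz], "dr": [wx, wy, wz], "claw": claw}, ...]. A call has exactly 5 rows; each row shifts and turns the commanded pose from where the row before left it, along the tool's axes as they then stand; what a row does not reach is not made up. Full scale, the value 1, is 0.15 m for a shift and 0.08 rad for a turn. A row lasts 1/10 s, in which the tool goes at most 50 mm and 8.59 degrees, less where a joint would pass 70% of its speed; a pose out of reach is approached as far as the arm can. A call with a number of a shift or a turn outside -1 to 1 is refused whole. A call with a gripper value outside its range is refused whole. The fingers move at their own pace and stop on an object; "newtons" is the grip in N (left out, the last holds). Time passes only in rows, so rows that do not move let the fingers close, or fill a call up. It gives the time, the measured TCP pose, the force, the opening and the grip force at its end, in the units of the state.
- observe(): the state, without advancing time (a new reading comes with each control period).
- read_camera(name): name is "scene" or "top" or "wrist"; returns a dict with "pixels" (480x640x3 uint8, red, green, blue), "depth" (480x640 float32, mm along the optical axis (not along the pixel's ray), 0 where there is no reading), "fx", "fy", "cx", "cy" (pixels), "xyz" and "attitude" of the camera in the world. Camera axes: x right, y down, z forward; pixel columns grow to the right and rows downward; lengths in mm; the calibration is good to about 2 mm. The wrist camera is an equidistant fisheye: a pixel r from the principal point sees the ray r / f radians off the axis. A picture is of the moment at which its call begins.
- sign_off(): hands the job in; it is judged then, once.
Trained networks look in the newest picture that a camera, given by its name, has taken for a name from the list of things; names that differ only in an ending like _2 or _b are one class to them, and where a whole thing is asked for, a point or a joint stands for the part that bears it (a point fixed in the world has none). Each returns a list of dicts, best first, with "score" (0 to 1); they miss things now and then, are a little off and sometimes report something else, mostly with a low value. They report only what shows in the picture. A call takes as long as a camera call. They do not tell look-alikes from the thing itself.
- trace(query, camera): "region" (480x640 bool, what is visible of it).
- landmark_of(query, camera): "location" ([x, y, z] in mm, in world coordinates, good to about 4 mm: a listed point, or the origin of a listed thing).
The state is a dict: "time": time; "q": joint angles; "qvel": joint speeds; "joint_torque": joint torques, N m; "ee_pos": TCP position; "tool_rot": TCP orientation; "force": force on the tool from outside, world axes, zero at the start; "torque": the same for the moment, N m; "width": opening from 0.0 (shut) to 1.0 (fully open); "grasp_force": force on a finger pad.
Only numpy, scipy, OpenCV 4.12 (cv2) and the standard library are available. Lean on these libraries where they do the work, as an engineer would, in place of code of your own. Each camera call takes 0.05 s, during which the arm holds its last target. There are 200 camera calls.

### The job

With the pan still empty, turn the scale's tare knob until its pointer is on the zero mark and let go; then slide every wire spool up off its post and put them all in the scale's pan. With all of them in the pan and the tare still on zero, press the three keys fully down, one at a time from left to right as seen from the robot's side; then move all the spools from the pan into the open carton, leaving it flat on the bench and the knob on zero.

Things in the scene. Friction and masses are not known exactly. Their poses are not given: they have to be found in the camera images.
- spool1: small spool of copper wire with black end flanges: a ring 56 mm in outer diameter, 40 mm high along its own z axis, with a 24 mm bore; 0.22 kg. Origin at its centre (20 mm above its underside when upright). At the start it stands upright on a post of the rack, one per post; it may be absent
- spool2: small spool of copper wire with black end flanges: a ring 56 mm in outer diameter, 40 mm high along its own z axis, with a 24 mm bore; 0.22 kg. Origin at its centre (20 mm above its underside when upright). At the start it stands upright on a post of the rack, one per post; it may be absent
- spool3: small spool of copper wire with black end flanges: a ring 56 mm in outer diameter, 40 mm high along its own z axis, with a 24 mm bore; 0.22 kg. Origin at its centre (20 mm above its underside when upright). At the start it stands upright on a post of the rack, one per post; it may be absent
- spool4: small spool of copper wire with black end flanges: a ring 56 mm in outer diameter, 40 mm high along its own z axis, with a 24 mm bore; 0.22 kg. Origin at its centre (20 mm above its underside when upright). At the start it stands upright on a post of the rack, one per post; it may be absent
- rack: fixed blue spool rack: base plate 170 x 170 mm, 15 mm thick, with four upright steel posts 16 mm in diameter at (+-45, +-45) mm in its own x, y, their tips 80 mm above the table. Origin at the centre of the underside, z up
- scale: fixed grey bench scale, 290 mm (own x) by 240 mm (own y), deck 45 mm high. Own x points away from the operator, own y to the operator's left. The steel pan is on the far half; the near strip carries the tare knob (left) and a row of three keys. Origin at the centre of the underside
- pan (a point): centre of the pan's floor, axes as the scale's: flat steel pan, inside 176 mm (x) by 232 mm (y), with a lip 10 mm high; its floor is 69 mm above the table
- tare (a joint): angle of the tare knob in rad, counter-clockwise from above positive; 0 when its white pointer is at the zero mark, the longest, boldest tick of the white dial, on the scale's left (own +y). Range -1.7 to 1.7; it stays where it is left
- tare_grip (a point): point on the tare knob's axis at the height to grip, 72 mm above the table. The grip is a black bar 12 mm thick, 50 mm long and 22 mm high (top 81 mm above the table, 59 mm its foot, on a disc 52 mm in diameter); at joint 0 the bar lies along the scale's y. Its own y axis runs along the bar towards the pointer, marked with a white line on one half of the bar; turns with the knob
- key1 (a joint): travel of the left key: 0 up, 0.006 m fully down; spring return, about 4 N
- key1_top (a point): centre of the top of the left key (as seen from the robot), a grey round cap 24 mm in diameter, its top 67 mm above the table; the keys stand 45 mm apart
- key2 (a joint): travel of the middle key: 0 up, 0.006 m fully down; spring return, about 4 N
- key2_top (a point): centre of the top of the middle key (as seen from the robot), a grey round cap 24 mm in diameter, its top 67 mm above the table; the keys stand 45 mm apart
- key3 (a joint): travel of the right key: 0 up, 0.006 m fully down; spring return, about 4 N
- key3_top (a point): centre of the top of the right key (as seen from the robot), a grey round cap 24 mm in diameter, its top 67 mm above the table; the keys stand 45 mm apart
- carton: open shallow cardboard carton, 260 mm (own x) by 160 mm (own y), 60 mm high, walls and floor 5 mm, loose, 0.6 kg. Origin at the centre of the underside
There are look-alikes about, which are no part of the job. Leave any yellow look-alike of the spool1 alone.

How it is judged:
By the outcome, as a careful person would: the job done as asked, in the order asked, and still so for the second after the job is handed in, with the robot touching nothing.
Of spool1, spool2, spool3, spool4 only 2 to 3 are there at a start; the rules pass over those that are not, and their reading is None.
At some moment in a run one of spool1, spool2, spool3, spool4, carton may be knocked a few centimetres aside while the robot is not near it.
Once in a run the grip may slacken for a moment while it holds something.
It also fails if it takes over 210 s, if anything falls off the work surface, if the arm or the gripper's body presses on something with over 40 N, if the wrist force passes 120 N, or if a joint passes its speed limit or range.

## Working session

There is one attempt and no reset: what is moved stays moved. The work goes in short steps, Python scripts to look and compute and a tool call to move; the robot and the scene stay as the last step left them, time stands still between calls to the robot, and variables do not carry over. Pictures are saved under pics/ and viewed, at most 14 in all, crops included, and the job is handed in when it is done.

Besides the shell and the picture viewer there is one more tool, called after "Call:" as a command line: name --argument value ..., lists and objects as JSON in quotes. carry_out: Moves the arm, as the interface text tells. Shift numbers are shares of 0.15 m and turn numbers shares of 0.08 rad, none past 1 either way. Its arguments: {"type":"object","properties":{"targets":{"type":"array","items":{"type":"object","properties":{"linear":{"type":"array","items":{"type":"number","minimum":-1,"maximum":1}},"dr":{"type":"array","items":{"type":"number","minimum":-1,"maximum":1}},"claw":{"type":"number"}}}},"newtons":{"type":"number"}},"required":["targets"]}

```bash
ls; mkdir -p pics
cat > h.py <<'E'
from bench import *
import numpy as np, cv2
from scipy.spatial.transform import Rotation as R
def shot(cam,name=None):
    c=read_camera(cam)
    if name: cv2.imwrite(f'pics/{name}.png',c['pixels'][:,:,::-1])
    return c
def rot(c):
    a=np.array(c['attitude'],float)
    if a.shape==(3,3): return a
    return R.from_euler('xyz',a).as_matrix() if a.size==3 else R.from_quat(a).as_matrix()
def cloud(c):
    v,u=np.mgrid[:480,:640]; d=c['depth']
    p=np.stack([(u-c['cx'])/c['fx']*d,(v-c['cy'])/c['fy']*d,d],-1)
    w=p@rot(c).T+np.array(c['xyz']); w[d==0]=np.nan
    return w
E
python3 - <<'E'
from h import *
s=observe(); print(s)
for cam in('top','scene'):
    c=shot(cam,cam+'0'); print(cam,c['xyz'],c['attitude'],c['fx'],c['cx'],c['cy'])
    for q in ['spool1','rack','scale','pan','tare_grip','key1_top','key2_top','key3_top','carton']:
        print(q,[(np.round(x['location']).tolist(),round(x['score'],2)) for x in landmark_of(q,cam)])
E
```

```text
pics
{'time': 0.0, 'q': array([-1.35003617,  0.39920257,  0.04502138,  1.53790433, -0.01871079,
        1.2068986 , -0.05073003]), 'qvel': array([-0.0003734 , -0.00189061,  0.0020803 ,  0.00092584,  0.00124189,
       -0.00133286, -0.00051504]), 'joint_torque': array([ 4.94347023e-04, -4.75132513e+01,  1.36489537e+00, -2.54223329e+01,
        1.15533630e-02,  9.47135501e-03,  4.13687964e-07]), 'ee_pos': array([204.08676338, 616.44719743, 230.24556132]), 'tool_rot': array([-3.13960506e+00,  1.22890811e-04,  2.82192191e+00]), 'force': array([ 0.0717961 , -1.3507859 , -0.78479369]), 'torque': array([ 0.00402761, -0.01079401,  0.00786536]), 'grasp_force': 0.0, 'width': 0.9983599356450489}
top [ 408.47165583   32.58264153 1449.48165881] [-3.07734514  0.01751345 -1.56797585] 542.3351968248485 313.81195096226423 237.39399507841665
spool1 [([304.0, 467.0, 17.0], 0.77), ([567.0, 383.0, 35.0], 0.69), ([347.0, 281.0, 18.0], 0.66), ([353.0, 381.0, 16.0], 0.64), ([482.0, 359.0, 35.0], 0.57), ([502.0, 278.0, 32.0], 0.57)]
rack [([534.0, 327.0, -4.0], 0.63)]
scale [([583.0, -8.0, -1.0], 0.88)]
pan 
[... 196 characters left out ...]
80.0, -89.0, 66.0], 0.58)]
carton [([496.0, -328.0, -2.0], 0.92)]
scene [1003.96153993 -331.05566685  850.43971167] [-2.46279243  0.0117808   0.94912919] 435.44033471961654 328.80940151780163 237.34289600820858
spool1 [([353.0, 388.0, 20.0], 0.97), ([476.0, 359.0, 36.0], 0.89), ([507.0, 271.0, 35.0], 0.75), ([346.0, 279.0, 19.0], 0.67), ([306.0, 468.0, 23.0], 0.61), ([567.0, 386.0, 37.0], 0.57)]
rack [([535.0, 328.0, 5.0], 0.71)]
scale [([584.0, -6.0, 1.0], 0.95)]
pan [([634.0, -13.0, 68.0], 0.67)]
tare_grip [([483.0, -92.0, 65.0], 0.42)]
key1_top [([487.0, 0.0, 70.0], 0.54)]
key2_top [([480.0, -47.0, 65.0], 0.43)]
key3_top [([484.0, -90.0, 65.0], 0.41)]
carton [([490.0, -326.0, 2.0], 0.94)]
```

View pics/top0.png

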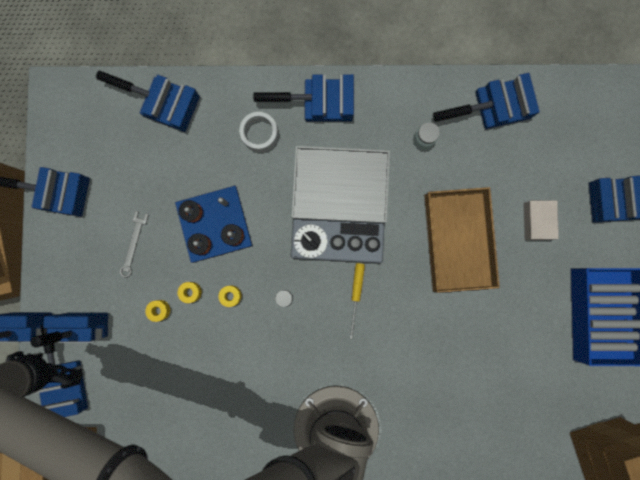

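View pics/scene0.png

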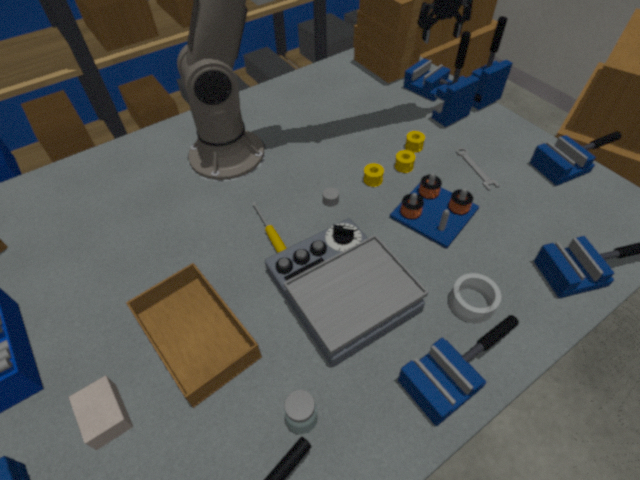

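Run:
```python
from h import *
c=shot('top'); im=c['pixels'][:,:,::-1]
a=cv2.resize(im[215:265,285:385],None,fx=7.5,fy=7.5,interpolation=cv2.INTER_CUBIC)
cv2.imwrite('pics/knob.png',a)
w=cloud(c)
# rack: blue pixels z~15 ; scale box edges
hsv=cv2.cvtColor(im,cv2.COLOR_BGR2HSV)
def rect(m,n):
    r=cv2.minAreaRect(w[m][:,:2].astype(np.float32)); print(n,r)
z=w[:,:,2]; X=w[:,:,0];Y=w[:,:,1]
blue=(hsv[:,:,0]>100)&(hsv[:,:,0]<125)&(hsv[:,:,1]>150)
rect(blue&(np.hypot(X-534,Y-327)<130)&(z<25),'rack')
rect((z>35)&(np.hypot(X-583,Y+8)<200)&(z<100),'scale')
rect((z>62)&(np.hypot(X-631,Y+13)<150)&(X>535)&(z<100),'pan')
rect((z>40)&(np.hypot(X-495,Y+328)<190)&(z<80),'carton')
for t in trace('spool1','top'):
    m=t['region']; p=w[m]; hi=np.nanpercentile(p[:,2],90)
    print(round(t['score'],2),np.nanmean(p,0).round(),hi.round(), im[m].mean(0).round(), cv2.minEnclosingCircle(p[p[:,2]>hi-15][:,:2].astype(np.float32)))
```

```text
rack ((537.0784912109375, 326.32305908203125), (166.17112731933594, 165.8166961669922), 15.647323608398438)
scale ((583.2879638671875, -7.5538330078125), (240.23817443847656, 288.3392028808594), 87.05072784423828)
pan ((634.4393920898438, -10.194427490234375), (240.23915100097656, 185.8345489501953), 87.02388000488281)
carton ((498.3367004394531, -380.379150390625), (260.67529296875, 274.885986328125), 4.275452613830566)
0.93 [505. 270.  50.] 57.0 [47. 44. 44.] ((506.3872375488281, 272.41949462890625), 27.306543350219727)
0.73 [567. 380.  49.] 57.0 [43. 41. 43.] ((567.7376098632812, 383.4189453125), 28.10093879699707)
0.65 [308. 467.  32.] 42.0 [ 49. 146. 166.] ((306.63519287109375, 469.2692565917969), 28.447097778320312)
0.58 [482. 355.  47.] 57.0 [46. 42. 42.] ((481.7538757324219, 359.1488342285156), 27.91675567626953)
0.57 [356. 384.  32.] 42.0 [ 53. 153. 173.] ((356.03643798828125, 387.01849365234375), 28.468290328979492)
0.55 [347. 279.  30.] 42.0 [ 61. 156. 172.] ((346.4141845703125, 279.28173828125), 27.817806243896484)
```

View pics/knob.png

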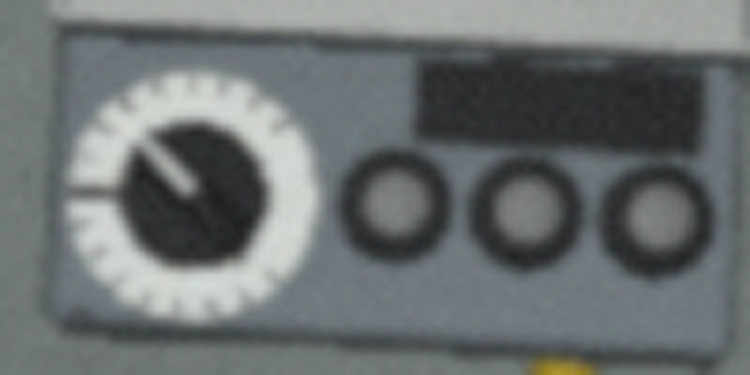

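```bash
cat >> h.py <<'E'
def px(c,u,v,z):
    r=rot(c)@np.array([(u-c['cx'])/c['fx'],(v-c['cy'])/c['fy'],1]); o=np.array(c['xyz'])
    return o+r*(z-o[2])/r[2]
def go(tx,ty,tz,ya,s=None):
    """ya = wanted tool-y azimuth (deg); prints turn total (units of .08 rad), then shift (units of 150mm) after the turn, and before"""
    s=s or observe(); M=R.from_euler('xyz',s['tool_rot']).as_matrix(); p=s['ee_pos']
    a=np.degrees(np.arctan2(M[1,1],M[0,1])); d=(ya-a+180)%360-180
    N=R.from_euler('xyz',[np.pi,0,np.radians(ya+90)]).as_matrix()
    e=np.array([tx,ty,tz])-p
    rv=R.from_matrix(M.T@N).as_rotvec()/.08
    print('pose',p.round(1),'ya',a.round(1),'q7',round(s['q'][6],2),'turn units',rv.round(2),'shift after',(N.T@e/150).round(3),'before',(M.T@e/150).round(3),'w',round(s['width'],3),'F',np.round(s['force'],1),'gf',round(s['grasp_force'],1),'t',round(s['time'],1))
E
python3 - <<'E'
from h import *
c=shot('top')
f=lambda x,y,z:px(c,285+(x+.5)/7.5-.5,215+(y+.5)/7.5-.5,z).round(1)
k=f(193,195,65);print('knob',k, 'dial',f(193,195,46))
p1=f(190,190,81);p2=f(143,137,81);d=p2-p1;print('pointer',p1,p2,np.degrees(np.arctan2(d[1],d[0])))
print([f(x,y,67) for x,y in((395,206),(525,211),(658,214))])
y=np.radians(-2.95);Rz=np.array([[np.cos(y),-np.sin(y)],[np.sin(y),np.cos(y)]])
print('scale->local knob',Rz.T@(k[:2]-[583.3,-7.5]))
go(k[0],k[1],140,-48.4)
E
```

```text
knob [489.3  66.   65. ] dial [490.5  66.5  46. ]
pointer [490.1  66.7  81. ] [508.   82.6  81. ] 41.613665671216324
[array([485.6,  -2.8,  67. ]), array([484. , -46.9,  67. ]), array([483. , -92.1,  67. ])]
scale->local knob [-97.65807205  68.56493976]
pose [204.4 617.1 231.4] ya 71.7 q7 -0.05 turn units [ 0.  -0.  26.2] shift after [-1.019  4.008  0.609] before [-2.958 -2.89   0.609] w 1.005 F [-0.9 -0.4 -0.1] gf 0.0 t 1.1
```

Call:
carry_out --targets '[{"linear":[0,0,0],"dr":[0,0,1],"claw":0},{"linear":[0,0,0],"dr":[0,0,1],"claw":0},{"linear":[0,0,0],"dr":[0,0,1],"claw":0},{"linear":[0,0,0],"dr":[0,0,1],"claw":0},{"linear":[0,0,0],"dr":[0,0,1],"claw":0}]'

```text
time: 1.65
ee_pos: [204.3, 617.1, 231.3]
tool_rot: [3.142, -0.0, 2.419]
force: [-0.9, -0.0, 0.1]
width: 0.503
grasp_force: 0.0
```

Call:
carry_out --targets '[{"linear":[0,0,0],"dr":[0,0,1],"claw":0},{"linear":[0,0,0],"dr":[0,0,1],"claw":0},{"linear":[0,0,0],"dr":[0,0,1],"claw":0},{"linear":[0,0,0],"dr":[0,0,1],"claw":0},{"linear":[0,0,0],"dr":[0,0,1],"claw":0}]'

```text
time: 2.15
ee_pos: [204.3, 617.1, 231.4]
tool_rot: [3.141, -0.0, 2.019]
force: [-0.4, -0.3, 0.2]
width: 0.499
grasp_force: 0.0
```

Call:
carry_out --targets '[{"linear":[0,0,0],"dr":[0,0,1],"claw":0},{"linear":[0,0,0],"dr":[0,0,1],"claw":0},{"linear":[0,0,0],"dr":[0,0,1],"claw":0},{"linear":[0,0,0],"dr":[0,0,1],"claw":0},{"linear":[0,0,0],"dr":[0,0,1],"claw":0}]'

```text
time: 2.65
ee_pos: [204.3, 617.1, 231.3]
tool_rot: [-3.142, -0.0, 1.619]
force: [0.6, 0.1, -0.7]
width: 0.505
grasp_force: 0.0
```

Call:
carry_out --targets '[{"linear":[0,0,0],"dr":[0,0,1],"claw":0},{"linear":[0,0,0],"dr":[0,0,1],"claw":0},{"linear":[0,0,0],"dr":[0,0,1],"claw":0},{"linear":[0,0,0],"dr":[0,0,1],"claw":0},{"linear":[0,0,0],"dr":[0,0,1],"claw":0}]'

```text
time: 3.15
ee_pos: [204.2, 617.1, 231.3]
tool_rot: [-3.142, -0.0, 1.219]
force: [0.2, 0.4, -0.4]
width: 0.503
grasp_force: 0.0
```

Call:
carry_out --targets '[{"linear":[0,0,0],"dr":[0,0,1],"claw":0},{"linear":[0,0,0],"dr":[0,0,1],"claw":0},{"linear":[0,0,0],"dr":[0,0,1],"claw":0},{"linear":[0,0,0],"dr":[0,0,1],"claw":0},{"linear":[0,0,0],"dr":[0,0,1],"claw":0}]'

```text
time: 3.65
ee_pos: [204.2, 617.1, 231.4]
tool_rot: [-3.141, -0.0, 0.819]
force: [-0.1, -0.7, -0.3]
width: 0.501
grasp_force: 0.0
```

```bash
python3 -c "
from h import *
go(489.8,66.2,140,-48.4)"
```

```text
pose [204.2 617.1 231.4] ya -43.1 q7 -1.92 turn units [-0.   -0.    1.16] shift after [-1.015  4.011  0.609] before [-1.382  3.9    0.608] w 0.501 F [-0.1 -0.7 -0.3] gf 0.0 t 3.6
```

Call:
carry_out --targets '[{"linear":[0,0,0],"dr":[0,0,0.58],"claw":0},{"linear":[0,0,0],"dr":[0,0,0.58],"claw":0},{"linear":[-0.063,0.25,0],"dr":[0,0,0],"claw":0},{"linear":[-0.063,0.25,0],"dr":[0,0,0],"claw":0},{"linear":[-0.063,0.25,0],"dr":[0,0,0],"claw":0}]'

```text
time: 4.15
ee_pos: [258.6, 513.2, 231.3]
tool_rot: [3.141, -0.0, 0.73]
force: [0.2, -0.1, 1.3]
width: 0.498
grasp_force: 0.0
```

Call:
carry_out --targets '[{"linear":[-0.063,0.25,0],"dr":[0,0,0],"claw":0},{"linear":[-0.063,0.25,0],"dr":[0,0,0],"claw":0},{"linear":[-0.063,0.25,0],"dr":[0,0,0],"claw":0},{"linear":[-0.063,0.25,0],"dr":[0,0,0],"claw":0},{"linear":[-0.063,0.25,0],"dr":[0,0,0],"claw":0}]'

```text
time: 4.65
ee_pos: [348.4, 341.6, 231.6]
tool_rot: [-3.141, -0.001, 0.729]
force: [0.6, 0.3, -0.0]
width: 0.505
grasp_force: 0.0
```

Call:
carry_out --targets '[{"linear":[-0.063,0.25,0],"dr":[0,0,0],"claw":0},{"linear":[-0.063,0.25,0],"dr":[0,0,0],"claw":0},{"linear":[-0.063,0.25,0],"dr":[0,0,0],"claw":0},{"linear":[-0.063,0.25,0],"dr":[0,0,0],"claw":0},{"linear":[-0.063,0.25,0],"dr":[0,0,0],"claw":0}]'

```text
time: 5.15
ee_pos: [438.0, 170.3, 231.6]
tool_rot: [-3.141, -0.001, 0.729]
force: [0.5, 1.2, -0.7]
width: 0.498
grasp_force: 0.0
```

Call:
carry_out --targets '[{"linear":[-0.063,0.25,0.12],"dr":[0,0,0],"claw":0},{"linear":[-0.063,0.25,0.2],"dr":[0,0,0],"claw":0},{"linear":[-0.063,0.25,0.2],"dr":[0,0,0],"claw":0},{"linear":[0,0,0.09],"dr":[0,0,0],"claw":0},{"linear":[0,0,0],"dr":[0,0,0],"claw":0}]'

```text
time: 5.65
ee_pos: [489.8, 67.7, 138.0]
tool_rot: [-3.14, 0.004, 0.726]
force: [-0.1, 0.7, 0.0]
width: 0.497
grasp_force: 0.0
```

Run:
```python
from h import *
go(489.8,66.2,62,-48.4)
c=shot('wrist','w1'); print(c['xyz'],c['attitude'],c['fx'],c['cx'],c['cy'])
for q in ['tare_grip','key1_top','key2_top','key3_top']:
    print(q,[(x['location'],round(x['score'],2)) for x in landmark_of(q,'wrist')])
```

```text
pose [489.8  67.7 138. ] ya -48.4 q7 -0.8 turn units [-0.02  0.05  0.  ] shift after [-0.006  0.007  0.507] before [-0.004  0.008  0.507] w 0.497 F [-0.1  0.7  0. ] gf 0.0 t 5.7
[542.0185724  113.83215098 280.47867556] [ 2.85924574e+00  2.13698897e-03 -8.45420790e-01] 371.64829954431775 323.15861765086595 243.8713518996016
tare_grip [([491.0, 66.4, 76.2], 0.58)]
key1_top [([495.9, 68.4, 73.4], 0.61)]
key2_top []
key3_top []
```

Call:
carry_out --newtons 40 --targets '[{"linear":[-0.003,0.007,0.12],"dr":[0,0.03,0],"claw":0},{"linear":[0,0,0.12],"dr":[0,0,0],"claw":0},{"linear":[0,0,0.12],"dr":[0,0,0],"claw":0},{"linear":[0,0,0.1],"dr":[0,0,0],"claw":0},{"linear":[0,0,0.04],"dr":[0,0,0],"claw":0}]'

```text
time: 6.4
ee_pos: [491.2, 68.7, 64.0]
tool_rot: [-3.141, -0.002, 0.731]
force: [0.3, 0.4, -0.0]
width: 0.498
grasp_force: 0.0
```

Call:
carry_out --targets '[{"linear":[0,0,0],"dr":[0,0,0],"claw":0.5},{"linear":[0,0,0],"dr":[0,0,0],"claw":1},{"linear":[0,0,0],"dr":[0,0,0],"claw":1},{"linear":[0,0,0],"dr":[0,0,0],"claw":1},{"linear":[0,0,0],"dr":[0,0,0],"claw":1}]'

```text
time: 6.9
ee_pos: [491.4, 69.3, 65.5]
tool_rot: [-3.139, -0.003, 0.73]
force: [-3.7, 3.7, 6.2]
width: 0.13
grasp_force: 40.9
```

Call:
carry_out --targets '[{"linear":[0,0,-0.01],"dr":[0,0,-0.7],"claw":1},{"linear":[0,0,0],"dr":[0,0,-0.7],"claw":1},{"linear":[0,0,0],"dr":[0,0,-0.7],"claw":1},{"linear":[0,0,0],"dr":[0,0,-0.7],"claw":1},{"linear":[0,0,0],"dr":[0,0,-0.7],"claw":1}]'

```text
time: 7.4
ee_pos: [490.6, 70.0, 65.6]
tool_rot: [-3.14, -0.003, 1.012]
force: [-1.6, 5.5, -5.4]
width: 0.132
grasp_force: 40.6
```

Call:
carry_out --targets '[{"linear":[0,0,0],"dr":[0,0,-0.7],"claw":1},{"linear":[0,0,0],"dr":[0,0,-0.7],"claw":1},{"linear":[0,0,0],"dr":[0,0,-0.7],"claw":1},{"linear":[0,0,0],"dr":[0,0,-0.7],"claw":1},{"linear":[0,0,0],"dr":[0,0,-0.7],"claw":1}]'

```text
time: 7.9
ee_pos: [489.8, 70.4, 65.6]
tool_rot: [-3.139, -0.004, 1.292]
force: [-3.1, 6.4, -2.6]
width: 0.133
grasp_force: 40.9
```

Call:
carry_out --targets '[{"linear":[0,0,0],"dr":[0,0,-0.7],"claw":1},{"linear":[0,0,0],"dr":[0,0,-0.7],"claw":1},{"linear":[0,0,0],"dr":[0,0,-0.7],"claw":1},{"linear":[0,0,0],"dr":[0,0,-0.7],"claw":1},{"linear":[0,0,0],"dr":[0,0,0],"claw":1}]'

```text
time: 8.4
ee_pos: [489.0, 70.5, 65.6]
tool_rot: [-3.138, -0.005, 1.515]
force: [-4.5, 6.1, -1.0]
width: 0.133
grasp_force: 41.2
```

Run:
```python
from h import *
go(489.8,66.2,62,-2.95)
```

```text
pose [489.   70.5  65.6] ya -3.2 q7 -0.02 turn units [-0.05 -0.06 -0.05] shift after [-0.028  0.007  0.024] before [-0.029  0.007  0.024] w 0.133 F [-4.5  6.1 -1. ] gf 41.2 t 8.4
```

Release, rise straight up, move aside, and look.

Call:
carry_out --targets '[{"linear":[0,0,0],"dr":[0,0,0],"claw":0.3},{"linear":[0,0,0],"dr":[0,0,0],"claw":0.3},{"linear":[0,0,0],"dr":[0,0,0],"claw":0.3},{"linear":[0,0,-0.15],"dr":[0,0,0],"claw":0.3},{"linear":[0,0,-0.25],"dr":[0,0,0],"claw":0}]'

```text
time: 8.9
ee_pos: [490.1, 66.8, 125.4]
tool_rot: [-3.139, 0.001, 1.512]
force: [0.7, -0.0, 0.6]
width: 0.492
grasp_force: 0.0
```

Call:
carry_out --targets '[{"linear":[0.2,0,-0.25],"dr":[0,0,0],"claw":-1},{"linear":[0.3,0,-0.2],"dr":[0,0,0],"claw":-1},{"linear":[0.3,0,0],"dr":[0,0,0],"claw":-1},{"linear":[0.3,0,0],"dr":[0,0,0],"claw":-1},{"linear":[0,0,0],"dr":[0,0,0],"claw":-1}]'

```text
time: 9.4
ee_pos: [500.6, 237.3, 192.2]
tool_rot: [3.138, -0.006, 1.523]
force: [-0.8, -0.2, -0.2]
width: 1.0
grasp_force: 0.0
```

Run:
```python
from h import *
go(489.8,66.2,200,-2.95)
c=shot('top'); im=c['pixels'][:,:,::-1]
cv2.imwrite('pics/knob2.png',cv2.resize(im[215:265,285:385],None,fx=7.5,fy=7.5,interpolation=cv2.INTER_CUBIC))
w=shot('wrist'); 
cv2.imwrite('pics/w2.png',w['pixels'][:,:,::-1])
```

```text
pose [500.6 237.3 192.2] ya -2.7 q7 -0.41 turn units [ 0.04 -0.07  0.05] shift after [-1.143 -0.013 -0.052] before [-1.142 -0.017 -0.059] w 1.0 F [-0.8 -0.2 -0.2] gf 0.0 t 9.4
```

View pics/knob2.png

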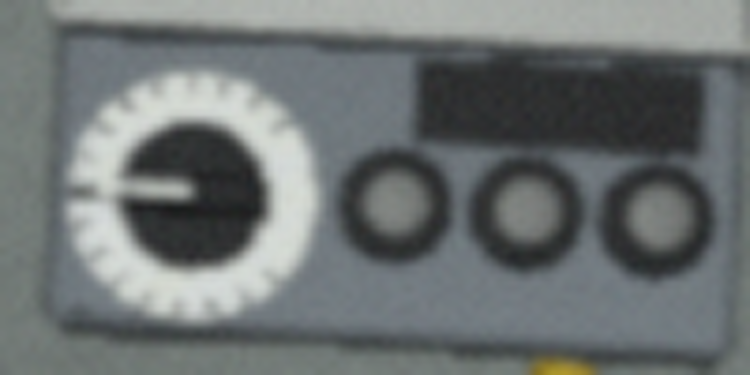

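Call:
carry_out --targets '[{"linear":[-0.3,0,0],"dr":[0,0,0],"claw":0},{"linear":[-0.3,0,0],"dr":[0,0,0],"claw":0},{"linear":[-0.3,0,0],"dr":[0,0,0],"claw":0},{"linear":[-0.3,0,0.2],"dr":[0,0,0],"claw":0},{"linear":[-0.25,0,0.2],"dr":[0,0,0],"claw":0}]'

```text
time: 10.0
ee_pos: [488.9, 11.0, 134.4]
tool_rot: [3.136, -0.003, 1.509]
force: [1.5, 0.1, -0.7]
width: 0.496
grasp_force: 0.0
```

Call:
carry_out --targets '[{"linear":[0,0,0],"dr":[0,0,0],"claw":0},{"linear":[0,0,0],"dr":[0,0,0],"claw":0},{"linear":[0,0,0],"dr":[0,0,0],"claw":0},{"linear":[0,0,0],"dr":[0,0,0],"claw":0},{"linear":[0,0,0],"dr":[0,0,0],"claw":0}]'

```text
time: 10.5
ee_pos: [489.2, 16.4, 134.3]
tool_rot: [3.139, -0.002, 1.515]
force: [0.2, 0.1, 0.2]
width: 0.503
grasp_force: 0.0
```

```bash
cat >> h.py <<'E'
def ortho(c,cx,cy,z,half,s):
    """top-down rectified view at height z, s px per mm; image up=+x, left=+y (fisheye wrist camera)"""
    n=int(2*half*s); i,j=np.mgrid[:n,:n]
    P=np.stack([cx+half-i/s,cy+half-j/s,np.full(i.shape,float(z))],-1)-np.array(c['xyz'])
    q=P@rot(c); th=np.arctan2(np.hypot(q[...,0],q[...,1]),q[...,2]); ph=np.arctan2(q[...,1],q[...,0])
    u=c['cx']+c['fx']*th*np.cos(ph); v=c['cy']+c['fx']*th*np.sin(ph)
    return cv2.remap(c['pixels'],u.astype(np.float32),v.astype(np.float32),cv2.INTER_CUBIC)[:,:,::-1]
E
python3 - <<'E'
from h import *
go(489.8,66.2,200,-2.95)
c=shot('wrist'); print(c['xyz'])
a=ortho(c,490,66,81,40,10); b=ortho(c,490,66,46,50,8)
cv2.imwrite('pics/k3.png',np.hstack([a[:, :400] if 0 else cv2.resize(a,(400,400)),cv2.resize(b,(400,400))]))
g=cv2.cvtColor(a,cv2.COLOR_BGR2GRAY); h=cv2.cvtColor(b,cv2.COLOR_BGR2GRAY)
cv2.imwrite('/tmp/g.png',g);cv2.imwrite('/tmp/hh.png',h)
E
```

```text
pose [489.2  16.4 134.3] ya -3.2 q7 0.01 turn units [ 0.04 -0.03 -0.05] shift after [ 0.332 -0.013 -0.438] before [ 0.333 -0.013 -0.437] w 0.503 F [0.2 0.1 0.2] gf 0.0 t 10.5
[492.33948838  85.23743586 277.19451763]
```

View pics/k3.png

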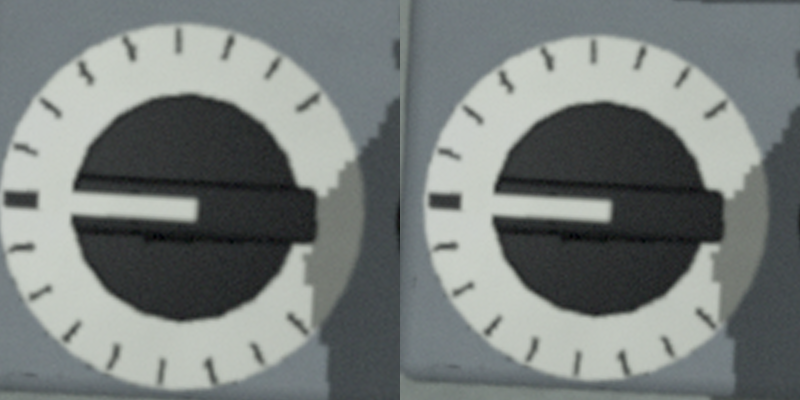

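Run:
```python
from h import *
go(506.2,271.7,170,-29.35)
```

```text
pose [489.   16.4 134.2] ya -3.2 q7 0.01 turn units [ 0.03 -0.04  5.7 ] shift after [ 1.54  -0.735 -0.239] before [ 1.707  0.02  -0.235] w 0.498 F [-0.2  0.9 -0.1] gf 0.0 t 10.6
```

Call:
carry_out --targets '[{"linear":[0,0,-0.06],"dr":[0,0,0.95],"claw":-1},{"linear":[0,0,-0.06],"dr":[0,0,0.95],"claw":-1},{"linear":[0,0,-0.06],"dr":[0,0,0.95],"claw":-1},{"linear":[0,0,-0.06],"dr":[0,0,0.95],"claw":-1},{"linear":[0,0,0],"dr":[0,0,0.95],"claw":-1}]'

```text
time: 11.05
ee_pos: [489.6, 16.0, 171.1]
tool_rot: [3.138, -0.004, 1.131]
force: [-0.3, -0.0, 0.3]
width: 1.003
grasp_force: 0.0
```

Call:
carry_out --targets '[{"linear":[0,0,0],"dr":[0,0,0.95],"claw":-1},{"linear":[0.22,-0.105,0],"dr":[0,0,0],"claw":-1},{"linear":[0.22,-0.105,0],"dr":[0,0,0],"claw":-1},{"linear":[0.22,-0.105,0],"dr":[0,0,0],"claw":-1},{"linear":[0.22,-0.105,0],"dr":[0,0,0],"claw":-1}]'

```text
time: 11.55
ee_pos: [498.5, 163.3, 170.3]
tool_rot: [3.141, -0.003, 1.058]
force: [0.6, 0.4, -1.1]
width: 1.001
grasp_force: 0.0
```

Call:
carry_out --targets '[{"linear":[0.22,-0.105,0],"dr":[0,0,0],"claw":-1},{"linear":[0.22,-0.105,0],"dr":[0,0,0],"claw":-1},{"linear":[0.22,-0.105,0],"dr":[0,0,0],"claw":-1},{"linear":[0,0,0],"dr":[0,0,0],"claw":-1},{"linear":[0,0,0],"dr":[0,0,0],"claw":-1}]'

```text
time: 12.05
ee_pos: [505.6, 272.0, 170.0]
tool_rot: [3.141, -0.002, 1.06]
force: [1.0, 0.2, -0.6]
width: 1.001
grasp_force: 0.0
```

```bash
cat >> h.py <<'E'
def circ(c,x0,y0,zlo,zhi,r=60):
    w=cloud(c); z=w[:,:,2]
    m=(z>zlo)&(z<zhi)&(np.hypot(w[:,:,0]-x0,w[:,:,1]-y0)<r)
    return None if m.sum()<5 else np.round(cv2.minEnclosingCircle(w[m][:,:2].astype(np.float32))[0],1)
E
python3 - <<'E'
from h import *
c=shot('wrist')
print([(x['location'],round(x['score'],2)) for x in landmark_of('spool1','wrist')])
go(506.2,271.7,22,-29.35)
E
```

```text
[([341.2, 276.6, 21.9], 0.92), ([570.9, 381.7, 32.8], 0.82), ([501.8, 271.3, 33.0], 0.76), ([308.5, 467.5, 20.1], 0.74), ([478.0, 357.4, 31.2], 0.73), ([353.4, 389.5, 16.9], 0.65)]
pose [506.  269.5 170.2] ya -29.5 q7 -0.87 turn units [ 0.01 -0.02 -0.03] shift after [ 0.013 -0.006  0.988] before [ 0.012 -0.008  0.988] w 1.003 F [ 0.6 -0.3 -0.1] gf 0.0 t 12.2
```

Call:
carry_out --newtons 45 --targets '[{"linear":[0.01,-0.005,0.2],"dr":[0,0,0],"claw":-1},{"linear":[0,0,0.25],"dr":[0,0,0],"claw":-1},{"linear":[0,0,0.25],"dr":[0,0,0],"claw":-1},{"linear":[0,0,0.19],"dr":[0,0,0],"claw":-1},{"linear":[0,0,0.1],"dr":[0,0,0],"claw":-1}]'

```text
time: 12.65
ee_pos: [505.1, 270.3, 19.6]
tool_rot: [-3.141, 0.001, 1.055]
force: [-0.7, -0.4, -0.5]
width: 1.003
grasp_force: 0.0
```

Call:
carry_out --targets '[{"linear":[0,0,0],"dr":[0,0,0],"claw":-1},{"linear":[0,0,0],"dr":[0,0,0],"claw":0.5},{"linear":[0,0,0],"dr":[0,0,0],"claw":0.5},{"linear":[0,0,0],"dr":[0,0,0],"claw":0.5},{"linear":[0,0,0],"dr":[0,0,0],"claw":0.5}]'

```text
time: 13.15
ee_pos: [507.6, 273.2, 23.9]
tool_rot: [3.14, -0.005, 1.057]
force: [-1.9, -0.1, 5.3]
width: 0.649
grasp_force: 47.1
```

Run:
```python
from h import *
go(634.4,-75,170,-29.35)
```

```text
pose [507.6 273.2  23.9] ya -29.4 q7 -0.76 turn units [ 0.02 -0.07 -0.02] shift after [-1.609  1.875 -0.974] before [-1.601  1.879 -0.979] w 0.649 F [-1.9 -0.1  5.3] gf 47.1 t 13.2
```

Call:
carry_out --targets '[{"linear":[0,0,-0.15],"dr":[0,0,0],"claw":0.5},{"linear":[0,0,-0.2],"dr":[0,0,0],"claw":0.5},{"linear":[0,0,-0.22],"dr":[0,0,0],"claw":0.5},{"linear":[0,0,-0.22],"dr":[0,0,0],"claw":0.5},{"linear":[0,0,-0.18],"dr":[0,0,0],"claw":0.5}]'

```text
time: 13.65
ee_pos: [506.7, 272.5, 170.0]
tool_rot: [3.14, -0.005, 1.057]
force: [1.2, 0.4, -2.2]
width: 0.65
grasp_force: 48.6
```

Call:
carry_out --targets '[{"linear":[-0.18,0.21,0],"dr":[0,0,0],"claw":0.5},{"linear":[-0.18,0.21,0],"dr":[0,0,0],"claw":0.5},{"linear":[-0.18,0.21,0],"dr":[0,0,0],"claw":0.5},{"linear":[-0.18,0.21,0],"dr":[0,0,0],"claw":0.5},{"linear":[-0.18,0.21,0],"dr":[0,0,0],"claw":0.5}]'

```text
time: 14.15
ee_pos: [577.4, 75.9, 168.0]
tool_rot: [3.14, -0.004, 1.057]
force: [-0.1, 0.3, -2.1]
width: 0.652
grasp_force: 48.5
```

Call:
carry_out --targets '[{"linear":[-0.18,0.21,0],"dr":[0,0,0],"claw":0.5},{"linear":[-0.18,0.21,0],"dr":[0,0,0],"claw":0.5},{"linear":[-0.18,0.21,0],"dr":[0,0,0],"claw":0.5},{"linear":[-0.17,0.19,0],"dr":[0,0,0],"claw":0.5},{"linear":[0,0,0],"dr":[0,0,0],"claw":0.5}]'

```text
time: 14.65
ee_pos: [632.1, -84.6, 168.4]
tool_rot: [3.135, 0.001, 1.047]
force: [-0.3, -0.0, -2.4]
width: 0.651
grasp_force: 48.7
```

Run:
```python
from h import *
go(631,-75,80,-29.35)
```

```text
pose [632.1 -84.6 168.4] ya -30.0 q7 -0.18 turn units [ 0.08  0.02 -0.14] shift after [ 0.052 -0.038  0.589] before [ 0.053 -0.042  0.589] w 0.651 F [-0.3 -0.  -2.4] gf 48.7 t 14.7
```

Call:
carry_out --targets '[{"linear":[0.02,-0.01,0.1],"dr":[0,0,0],"claw":0.5},{"linear":[0,0,0.15],"dr":[0,0,0],"claw":0.5},{"linear":[0,0,0.15],"dr":[0,0,0],"claw":0.5},{"linear":[0,0,0.13],"dr":[0,0,0],"claw":0.5},{"linear":[0,0,0.02],"dr":[0,0,0],"claw":0.5}]'

```text
time: 15.15
ee_pos: [629.3, -68.9, 80.8]
tool_rot: [-3.136, -0.001, 1.06]
force: [-0.6, 1.1, -2.6]
width: 0.65
grasp_force: 48.6
```

Run:
```python
from h import *
go(631,-75,79,-29.35)
```

```text
pose [629.3 -68.9  80.8] ya -29.3 q7 -0.14 turn units [-0.07 -0.01  0.02] shift after [-0.03   0.03   0.012] before [-0.03   0.03   0.012] w 0.65 F [-0.6  1.1 -2.6] gf 48.6 t 15.2
```

Call:
carry_out --targets '[{"linear":[-0.01,0.012,0],"dr":[0,0,0],"claw":0.5},{"linear":[0,0,0.01],"dr":[0,0,0],"claw":0.5},{"linear":[0,0,0.008],"dr":[0,0,0],"claw":0.5},{"linear":[0,0,0],"dr":[0,0,0],"claw":0.5},{"linear":[0,0,0],"dr":[0,0,0],"claw":0.5}]'

```text
time: 15.65
ee_pos: [633.2, -74.5, 82.1]
tool_rot: [3.14, -0.003, 1.057]
force: [-0.2, 0.3, -2.0]
width: 0.656
grasp_force: 36.6
```

Call:
carry_out --targets '[{"linear":[0,0,0],"dr":[0,0,0],"claw":-0.6},{"linear":[0,0,0],"dr":[0,0,0],"claw":-0.9},{"linear":[0,0,0],"dr":[0,0,0],"claw":-0.9},{"linear":[0,0,0],"dr":[0,0,0],"claw":-0.9},{"linear":[0,0,-0.15],"dr":[0,0,0],"claw":-0.9}]'

```text
time: 16.15
ee_pos: [630.5, -73.9, 101.6]
tool_rot: [-3.137, 0.0, 1.057]
force: [0.2, 0.1, 0.3]
width: 0.947
grasp_force: 0.0
```

Call:
carry_out --targets '[{"linear":[0,0,-0.25],"dr":[0,0,0],"claw":-1},{"linear":[0,0,-0.2],"dr":[0,0,0],"claw":-1},{"linear":[0,0,0],"dr":[0,0,0],"claw":-1},{"linear":[0,0,0],"dr":[0,0,0],"claw":-1},{"linear":[0,0,0],"dr":[0,0,0],"claw":-1}]'

```text
time: 16.65
ee_pos: [631.8, -74.3, 170.3]
tool_rot: [-3.14, -0.002, 1.057]
force: [-0.4, -0.6, -1.0]
width: 1.005
grasp_force: 0.0
```

Run:
```python
from h import *
go(481.7,358.3,170,-29.35)
c=shot('top')
print([(circ(c,x,y,50,62,35)) for x,y in((567.5,382.6),(481.7,358.3),(506,272))])
for t in landmark_of('spool1','top'): print(np.round(t['location']),round(t['score'],2))
```

```text
pose [631.8 -74.3 170.3] ya -29.4 q7 -0.19 turn units [-0.02 -0.02 -0.02] shift after [ 2.023e+00 -2.286e+00  2.000e-03] before [ 2.02  -2.288  0.009] w 1.005 F [-0.4 -0.6 -1. ] gf 0.0 t 16.6
[array([568.8, 384. ]), array([481.6, 358.5]), array([503.9, 269.9])]
[354. 386.  19.] 0.95
[485. 362.  37.] 0.81
[307. 468.  18.] 0.81
[567. 382.  34.] 0.67
[348. 281.  18.] 0.54
[539. 330.  -2.] 0.37
```

Call:
carry_out --targets '[{"linear":[0.184,-0.208,0],"dr":[0,0,0],"claw":-1},{"linear":[0.184,-0.208,0],"dr":[0,0,0],"claw":-1},{"linear":[0.184,-0.208,0],"dr":[0,0,0],"claw":-1},{"linear":[0.184,-0.208,0],"dr":[0,0,0],"claw":-1},{"linear":[0.184,-0.208,0],"dr":[0,0,0],"claw":-1}]'

```text
time: 17.25
ee_pos: [563.4, 123.6, 170.9]
tool_rot: [-3.141, -0.001, 1.057]
force: [0.4, 1.0, -0.2]
width: 0.995
grasp_force: 0.0
```

Call:
carry_out --targets '[{"linear":[0.184,-0.208,0],"dr":[0,0,0],"claw":-1},{"linear":[0.184,-0.208,0],"dr":[0,0,0],"claw":-1},{"linear":[0.184,-0.208,0],"dr":[0,0,0],"claw":-1},{"linear":[0.184,-0.208,0],"dr":[0,0,0],"claw":-1},{"linear":[0.184,-0.208,0],"dr":[0,0,0],"claw":-1}]'

```text
time: 17.75
ee_pos: [495.3, 320.3, 171.1]
tool_rot: [3.141, -0.001, 1.057]
force: [0.9, 0.3, 0.3]
width: 1.0
grasp_force: 0.0
```

Call:
carry_out --targets '[{"linear":[0.184,-0.208,0],"dr":[0,0,0],"claw":-1},{"linear":[0,0,0],"dr":[0,0,0],"claw":-1},{"linear":[0,0,0],"dr":[0,0,0],"claw":-1},{"linear":[0,0,0],"dr":[0,0,0],"claw":-1},{"linear":[0,0,0],"dr":[0,0,0],"claw":-1}]'

```text
time: 18.25
ee_pos: [483.8, 356.4, 171.9]
tool_rot: [3.14, -0.002, 1.054]
force: [-0.3, -1.3, 0.2]
width: 0.998
grasp_force: 0.0
```

Run:
```python
from h import *
go(481.7,358.3,22,-29.35)
c=shot('top')
w=cloud(c);m=(w[:,:,2]>95)&(np.hypot(w[:,:,0]-631,w[:,:,1]+20)<130)
print(m.sum(), circ(c,631,-75,95,125,60))
```

```text
pose [483.8 356.4 171.9] ya -29.6 q7 -1.0 turn units [ 0.01 -0.02 -0.06] shift after [ 0.004 -0.018  0.999] before [ 0.003 -0.02   0.999] w 0.998 F [-0.3 -1.3  0.2] gf 0.0 t 18.2
330 [633.2 -75.9]
```

C is in the pan at (633,-76). Grasp B.

Call:
carry_out --targets '[{"linear":[0.002,-0.01,0.2],"dr":[0,0,0],"claw":-1},{"linear":[0,0,0.25],"dr":[0,0,0],"claw":-1},{"linear":[0,0,0.25],"dr":[0,0,0],"claw":-1},{"linear":[0,0,0.2],"dr":[0,0,0],"claw":-1},{"linear":[0,0,0.09],"dr":[0,0,0],"claw":-1}]'

```text
time: 18.8
ee_pos: [480.9, 357.5, 20.8]
tool_rot: [-3.141, 0.002, 1.055]
force: [-1.1, -0.0, -0.0]
width: 0.999
grasp_force: 0.0
```

Call:
carry_out --targets '[{"linear":[0,0,0],"dr":[0,0,0],"claw":-1},{"linear":[0,0,0],"dr":[0,0,0],"claw":0.5},{"linear":[0,0,0],"dr":[0,0,0],"claw":0.5},{"linear":[0,0,0],"dr":[0,0,0],"claw":0.5},{"linear":[0,0,0],"dr":[0,0,0],"claw":0.5}]'

```text
time: 19.3
ee_pos: [483.3, 360.7, 26.0]
tool_rot: [3.14, -0.006, 1.057]
force: [-1.9, -0.6, 7.4]
width: 0.648
grasp_force: 47.2
```

Call:
carry_out --targets '[{"linear":[0,0,-0.15],"dr":[0,0,0],"claw":0.5},{"linear":[0,0,-0.2],"dr":[0,0,0],"claw":0.5},{"linear":[0,0,-0.22],"dr":[0,0,0],"claw":0.5},{"linear":[0,0,-0.22],"dr":[0,0,0],"claw":0.5},{"linear":[0,0,-0.18],"dr":[0,0,0],"claw":0.5}]'

```text
time: 19.8
ee_pos: [482.3, 359.5, 171.7]
tool_rot: [3.14, -0.005, 1.057]
force: [-0.3, 0.3, -2.8]
width: 0.649
grasp_force: 49.0
```

Run:
```python
from h import *
go(634.9,-9,170,-29.35)
```

```text
pose [482.3 359.5 171.7] ya -29.4 q7 -1.0 turn units [ 0.02 -0.06 -0.02] shift after [-1.643  2.091  0.011] before [-1.639  2.094  0.006] w 0.649 F [-0.3  0.3 -2.8] gf 49.0 t 19.8
```

Call:
carry_out --targets '[{"linear":[-0.164,0.209,0],"dr":[0,0,0],"claw":0.5},{"linear":[-0.164,0.209,0],"dr":[0,0,0],"claw":0.5},{"linear":[-0.164,0.209,0],"dr":[0,0,0],"claw":0.5},{"linear":[-0.164,0.209,0],"dr":[0,0,0],"claw":0.5},{"linear":[-0.164,0.209,0],"dr":[0,0,0],"claw":0.5}]'

```text
time: 20.3
ee_pos: [558.2, 173.8, 169.6]
tool_rot: [3.141, -0.004, 1.057]
force: [0.3, 0.2, -2.5]
width: 0.647
grasp_force: 48.9
```

Call:
carry_out --targets '[{"linear":[-0.164,0.209,0],"dr":[0,0,0],"claw":0.5},{"linear":[-0.164,0.209,0],"dr":[0,0,0],"claw":0.5},{"linear":[-0.164,0.209,0],"dr":[0,0,0],"claw":0.5},{"linear":[-0.164,0.209,0],"dr":[0,0,0],"claw":0.5},{"linear":[-0.164,0.209,0],"dr":[0,0,0],"claw":0.5}]'

```text
time: 20.8
ee_pos: [634.3, -10.3, 169.4]
tool_rot: [3.14, -0.003, 1.057]
force: [1.5, 0.2, -2.0]
width: 0.648
grasp_force: 48.9
```

Call:
carry_out --targets '[{"linear":[0,0,0],"dr":[0,0,0],"claw":0.5},{"linear":[0,0,0],"dr":[0,0,0],"claw":0.5},{"linear":[0,0,0],"dr":[0,0,0],"claw":0.5},{"linear":[0,0,0],"dr":[0,0,0],"claw":0.5},{"linear":[0,0,0],"dr":[0,0,0],"claw":0.5}]'

```text
time: 21.3
ee_pos: [633.8, -7.2, 168.7]
tool_rot: [3.141, -0.003, 1.059]
force: [0.0, 0.4, -2.3]
width: 0.649
grasp_force: 49.1
```

Run:
```python
from h import *
go(634.9,-9,81,-29.35)
```

```text
pose [633.8  -7.2 168.7] ya -29.3 q7 -0.29 turn units [ 0.   -0.04  0.01] shift after [-0.007  0.012  0.585] before [-0.008  0.012  0.585] w 0.649 F [ 0.   0.4 -2.3] gf 49.1 t 21.3
```

Call:
carry_out --targets '[{"linear":[-0.005,0.01,0.12],"dr":[0,0,0],"claw":0.5},{"linear":[0,0,0.16],"dr":[0,0,0],"claw":0.5},{"linear":[0,0,0.16],"dr":[0,0,0],"claw":0.5},{"linear":[0,0,0.1],"dr":[0,0,0],"claw":0.5},{"linear":[0,0,0.04],"dr":[0,0,0],"claw":0.5}]'

```text
time: 21.8
ee_pos: [633.9, -9.3, 80.1]
tool_rot: [-3.14, -0.001, 1.058]
force: [-3.3, -0.2, 11.7]
width: 0.652
grasp_force: 51.4
```

Call:
carry_out --targets '[{"linear":[0,0,0.005],"dr":[0,0,0],"claw":0.5},{"linear":[0,0,0],"dr":[0,0,0],"claw":0.5},{"linear":[0,0,0],"dr":[0,0,0],"claw":-0.6},{"linear":[0,0,0],"dr":[0,0,0],"claw":-0.9},{"linear":[0,0,0],"dr":[0,0,0],"claw":-0.9}]'

```text
time: 22.3
ee_pos: [635.9, -10.2, 82.0]
tool_rot: [3.139, -0.003, 1.057]
force: [-0.2, 0.4, 0.0]
width: 0.949
grasp_force: 0.0
```

Call:
carry_out --targets '[{"linear":[0,0,0],"dr":[0,0,0],"claw":-0.9},{"linear":[0,0,-0.15],"dr":[0,0,0],"claw":-0.9},{"linear":[0,0,-0.25],"dr":[0,0,0],"claw":-1},{"linear":[0,0,-0.2],"dr":[0,0,0],"claw":-1},{"linear":[0,0,0],"dr":[0,0,0],"claw":-1}]'

```text
time: 22.8
ee_pos: [638.2, -11.1, 176.1]
tool_rot: [3.133, -0.007, 1.057]
force: [-0.1, -0.7, 1.1]
width: 0.998
grasp_force: 0.0
```

Run:
```python
from h import *
c=shot('top')
p=circ(c,567.5,382.6,50,62,35); print(p)
go(568,383,170,-29.35)
```

```text
[568.5 384.1]
pose [636.6 -10.6 173.6] ya -29.4 q7 -0.29 turn units [ 0.06 -0.07 -0.02] shift after [ 2.063 -1.685  0.024] before [ 2.06  -1.689  0.026] w 0.996 F [-0.3 -0.3  0. ] gf 0.0 t 22.9
```

Call:
carry_out --targets '[{"linear":[0.206,-0.168,0],"dr":[0,0,0],"claw":-1},{"linear":[0.206,-0.168,0],"dr":[0,0,0],"claw":-1},{"linear":[0.206,-0.168,0],"dr":[0,0,0],"claw":-1},{"linear":[0.206,-0.168,0],"dr":[0,0,0],"claw":-1},{"linear":[0.206,-0.168,0],"dr":[0,0,0],"claw":-1}]'

```text
time: 23.35
ee_pos: [599.7, 187.7, 169.8]
tool_rot: [-3.141, -0.001, 1.057]
force: [1.6, 0.8, 0.0]
width: 0.999
grasp_force: 0.0
```

Call:
carry_out --targets '[{"linear":[0.206,-0.168,0],"dr":[0,0,0],"claw":-1},{"linear":[0.206,-0.168,0],"dr":[0,0,0],"claw":-1},{"linear":[0.206,-0.168,0],"dr":[0,0,0],"claw":-1},{"linear":[0.206,-0.168,0],"dr":[0,0,0],"claw":-1},{"linear":[0.206,-0.168,0],"dr":[0,0,0],"claw":-1}]'

```text
time: 23.85
ee_pos: [565.9, 383.9, 169.8]
tool_rot: [-3.141, -0.0, 1.057]
force: [0.1, 0.1, -0.6]
width: 0.998
grasp_force: 0.0
```

Call:
carry_out --targets '[{"linear":[0,0,0],"dr":[0,0,0],"claw":-1},{"linear":[0,0,0],"dr":[0,0,0],"claw":-1},{"linear":[0,0,0],"dr":[0,0,0],"claw":-1},{"linear":[0,0,0],"dr":[0,0,0],"claw":-1},{"linear":[0,0,0],"dr":[0,0,0],"claw":-1}]'

```text
time: 24.35
ee_pos: [567.9, 381.0, 171.6]
tool_rot: [3.141, -0.002, 1.055]
force: [-0.2, 0.3, -0.2]
width: 1.002
grasp_force: 0.0
```

Run:
```python
from h import *
go(568,383,22,-29.35)
c=shot('top'); print(circ(c,633,-76,95,125,34),circ(c,635,-10,95,125,34))
```

```text
pose [567.9 381.  171.6] ya -29.6 q7 -0.92 turn units [ 0.01 -0.03 -0.05] shift after [ 0.012 -0.006  0.997] before [ 0.01  -0.007  0.997] w 1.002 F [-0.2  0.3 -0.2] gf 0.0 t 24.4
[632.9 -75.8] [636.5 -11.8]
```

Call:
carry_out --targets '[{"linear":[0.007,-0.004,0.2],"dr":[0,0,0],"claw":-1},{"linear":[0,0,0.25],"dr":[0,0,0],"claw":-1},{"linear":[0,0,0.25],"dr":[0,0,0],"claw":-1},{"linear":[0,0,0.2],"dr":[0,0,0],"claw":-1},{"linear":[0,0,0.09],"dr":[0,0,0],"claw":-1}]'

```text
time: 24.9
ee_pos: [565.7, 382.6, 19.8]
tool_rot: [-3.14, 0.002, 1.056]
force: [-1.1, -1.2, 0.1]
width: 1.0
grasp_force: 0.0
```

Call:
carry_out --targets '[{"linear":[0,0,0],"dr":[0,0,0],"claw":-1},{"linear":[0,0,0],"dr":[0,0,0],"claw":0.5},{"linear":[0,0,0],"dr":[0,0,0],"claw":0.5},{"linear":[0,0,0],"dr":[0,0,0],"claw":0.5},{"linear":[0,0,0],"dr":[0,0,0],"claw":0.5}]'

```text
time: 25.4
ee_pos: [569.2, 385.0, 25.6]
tool_rot: [3.139, -0.006, 1.057]
force: [-0.2, -0.8, 7.0]
width: 0.632
grasp_force: 49.7
```

Call:
carry_out --targets '[{"linear":[0,0,-0.15],"dr":[0,0,0],"claw":0.5},{"linear":[0,0,-0.2],"dr":[0,0,0],"claw":0.5},{"linear":[0,0,-0.22],"dr":[0,0,0],"claw":0.5},{"linear":[0,0,-0.22],"dr":[0,0,0],"claw":0.5},{"linear":[0,0,-0.18],"dr":[0,0,0],"claw":0.5}]'

```text
time: 25.9
ee_pos: [567.3, 383.8, 170.4]
tool_rot: [3.141, -0.003, 1.057]
force: [0.1, 0.1, -2.9]
width: 0.63
grasp_force: 48.8
```

Run:
```python
from h import *
go(638.5,56,170,-29.35)
```

```text
pose [567.3 383.8 170.4] ya -29.4 q7 -0.92 turn units [ 0.01 -0.04 -0.02] shift after [-1.672  1.485  0.003] before [-1.670e+00  1.488e+00 -1.000e-03] w 0.63 F [ 0.1  0.1 -2.9] gf 48.8 t 25.9
```

Call:
carry_out --targets '[{"linear":[-0.209,0.186,0],"dr":[0,0,0],"claw":0.5},{"linear":[-0.209,0.186,0],"dr":[0,0,0],"claw":0.5},{"linear":[-0.209,0.186,0],"dr":[0,0,0],"claw":0.5},{"linear":[-0.209,0.186,0],"dr":[0,0,0],"claw":0.5},{"linear":[-0.209,0.186,0],"dr":[0,0,0],"claw":0.5}]'

```text
time: 26.4
ee_pos: [611.3, 177.1, 168.1]
tool_rot: [3.141, -0.002, 1.057]
force: [1.2, -0.1, -3.3]
width: 0.628
grasp_force: 48.8
```

Call:
carry_out --targets '[{"linear":[-0.209,0.186,0],"dr":[0,0,0],"claw":0.5},{"linear":[-0.209,0.186,0],"dr":[0,0,0],"claw":0.5},{"linear":[-0.209,0.186,0],"dr":[0,0,0],"claw":0.5},{"linear":[0,0,0],"dr":[0,0,0],"claw":0.5},{"linear":[0,0,0],"dr":[0,0,0],"claw":0.5}]'

```text
time: 26.9
ee_pos: [638.1, 53.8, 168.0]
tool_rot: [3.141, -0.002, 1.053]
force: [-0.5, 1.1, -2.6]
width: 0.633
grasp_force: 48.9
```

Call:
carry_out --targets '[{"linear":[0,0,0],"dr":[0,0,0],"claw":0.5},{"linear":[0,0,0],"dr":[0,0,0],"claw":0.5},{"linear":[0,0,0],"dr":[0,0,0],"claw":0.5},{"linear":[0,0,0],"dr":[0,0,0],"claw":0.5},{"linear":[0,0,0],"dr":[0,0,0],"claw":0.5}]'

```text
time: 27.4
ee_pos: [638.4, 56.3, 168.1]
tool_rot: [3.141, -0.002, 1.058]
force: [0.7, -0.7, -3.0]
width: 0.63
grasp_force: 48.9
```

Run:
```python
from h import *
go(638.5,56,81,-29.35)
```

```text
pose [638.4  56.3 168.1] ya -29.4 q7 -0.4 turn units [ 0.01 -0.03 -0.01] shift after [-0.001  0.002  0.581] before [-0.003  0.001  0.581] w 0.63 F [ 0.7 -0.7 -3. ] gf 48.9 t 27.4
```

Call:
carry_out --targets '[{"linear":[0,0,0.12],"dr":[0,0,0],"claw":0.5},{"linear":[0,0,0.16],"dr":[0,0,0],"claw":0.5},{"linear":[0,0,0.16],"dr":[0,0,0],"claw":0.5},{"linear":[0,0,0.1],"dr":[0,0,0],"claw":0.5},{"linear":[0,0,0.04],"dr":[0,0,0],"claw":0.5}]'

```text
time: 27.9
ee_pos: [637.3, 56.0, 79.5]
tool_rot: [-3.14, -0.0, 1.057]
force: [-12.9, -2.8, 30.6]
width: 0.626
grasp_force: 53.5
```

Call:
carry_out --targets '[{"linear":[0,0,0],"dr":[0,0,0],"claw":0.5},{"linear":[0,0,0],"dr":[0,0,0],"claw":0.5},{"linear":[0,0,0],"dr":[0,0,0],"claw":-0.6},{"linear":[0,0,0],"dr":[0,0,0],"claw":-0.9},{"linear":[0,0,0],"dr":[0,0,0],"claw":-0.9}]'

```text
time: 28.4
ee_pos: [639.4, 55.9, 82.1]
tool_rot: [3.139, -0.004, 1.057]
force: [-0.5, -0.3, 0.0]
width: 0.954
grasp_force: 0.0
```

Call:
carry_out --targets '[{"linear":[0,0,0],"dr":[0,0,0],"claw":-0.9},{"linear":[0,0,-0.15],"dr":[0,0,0],"claw":-0.9},{"linear":[0,0,-0.25],"dr":[0,0,0],"claw":-1},{"linear":[0,0,-0.2],"dr":[0,0,0],"claw":-1},{"linear":[0,0,0],"dr":[0,0,0],"claw":-1}]'

```text
time: 28.9
ee_pos: [641.8, 55.3, 176.3]
tool_rot: [3.133, -0.008, 1.057]
force: [0.5, -0.4, -0.3]
width: 1.0
grasp_force: 0.0
```

Run:
```python
from h import *
go(485.6,-2.8,150,-29.35)
go(485.6,-2.8,150,-3)
```

```text
pose [641.8  55.3 176.3] ya -29.5 q7 -0.4 turn units [ 0.1  -0.1  -0.02] shift after [-0.848 -0.718  0.175] before [-0.851 -0.718  0.163] w 1.0 F [ 0.5 -0.4 -0.3] gf 0.0 t 28.9
pose [641.8  55.3 176.3] ya -29.5 q7 -0.4 turn units [ 0.13 -0.08 -5.77] shift after [-0.441 -1.02   0.175] before [-0.851 -0.718  0.163] w 1.0 F [ 0.5 -0.4 -0.3] gf 0.0 t 28.9
```

Call:
carry_out --targets '[{"linear":[-0.17,-0.144,0],"dr":[0,0,0],"claw":0.5},{"linear":[-0.17,-0.144,0],"dr":[0,0,0],"claw":1},{"linear":[-0.17,-0.144,0],"dr":[0,0,0],"claw":1},{"linear":[-0.17,-0.144,0],"dr":[0,0,0],"claw":1},{"linear":[-0.17,-0.144,0],"dr":[0,0,0],"claw":1}]'

```text
time: 29.4
ee_pos: [480.1, -2.7, 170.1]
tool_rot: [3.141, -0.002, 1.057]
force: [-0.4, 0.3, 0.7]
width: 0.145
grasp_force: 0.0
```

Call:
carry_out --targets '[{"linear":[0,0,0.1],"dr":[0,0,0],"claw":1},{"linear":[0,0,0.1],"dr":[0,0,0],"claw":1},{"linear":[0,0,0],"dr":[0,0,0],"claw":1},{"linear":[0,0,0],"dr":[0,0,0],"claw":1},{"linear":[0,0,0],"dr":[0,0,0],"claw":1}]'

```text
time: 29.9
ee_pos: [482.4, -2.2, 141.2]
tool_rot: [3.14, -0.003, 1.057]
force: [-0.8, -0.0, 0.1]
width: 0.001
grasp_force: 0.0
```

Run:
```python
from h import *
go(485.6,-2.8,85,-29.35)
c=shot('wrist'); a=ortho(c,500,-10,67,120,2.4)
c2=shot('top'); print([circ(c2,x,y,95,125,34) for x,y in((633,-76),(636,-11),(639,56))])
im=c2['pixels'][120:300,270:510,::-1]
cv2.imwrite('pics/s4.png',cv2.resize(np.hstack([a,cv2.resize(im,None,fx=3.2,fy=3.2)]),(800,None) if 0 else None,fx=.58,fy=.58))
w=cloud(c2); z=w[:,:,2]
for x,y in((485.6,-2.8),(484,-46.9),(483,-92.1)):
    r=np.hypot(w[:,:,0]-x,w[:,:,1]-y)
    print('keycap z',np.nanmedian(z[r<8]),'bezel',np.nanmedian(z[(r>14)&(r<16)]))
for q in('key1_top','key2_top','key3_top'):print(q,[(np.round(x['location'],1),round(x['score'],2)) for x in landmark_of(q,'wrist')])
```

```text
pose [482.4  -2.2 141.2] ya -29.4 q7 -0.4 turn units [ 0.02 -0.03 -0.02] shift after [0.007 0.021 0.375] before [0.006 0.02  0.375] w 0.001 F [-0.8 -0.   0.1] gf 0.0 t 29.9
[array([632.7, -75.5]), array([636. , -11.8]), array([640.1,  55. ])]
keycap z 516.4944983537073 bezel 516.5794989088483
keycap z 513.6069409374772 bezel 524.3073057534192
keycap z 65.60918967600412 bezel 55.00378669253462
key1_top [(array([487.3,  -2.2,  65.5]), 0.68)]
key2_top [(array([483.4, -50. ,  71.8]), 0.88)]
key3_top []
```

View pics/s4.png

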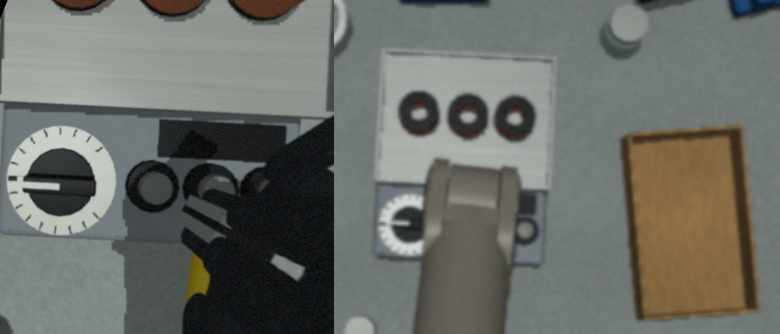

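Call:
carry_out --targets '[{"linear":[0.005,0.018,0.14],"dr":[0,0,0],"claw":1},{"linear":[0,0,0.14],"dr":[0,0,0],"claw":1},{"linear":[0,0,0.14],"dr":[0,0,0],"claw":1},{"linear":[0,0,0],"dr":[0,0,0],"claw":1},{"linear":[0,0,0],"dr":[0,0,0],"claw":1}]'

```text
time: 30.65
ee_pos: [484.8, -2.9, 78.0]
tool_rot: [3.141, -0.002, 1.057]
force: [0.6, 0.2, 0.9]
width: -0.0
grasp_force: 0.0
```

Run:
```python
from h import *
go(485.8,-2.8,60,-29.35)
```

```text
pose [484.8  -2.9  78. ] ya -29.4 q7 -0.3 turn units [ 0.01 -0.03 -0.02] shift after [0.004 0.006 0.12 ] before [0.004 0.005 0.12 ] w -0.0 F [0.6 0.2 0.9] gf 0.0 t 30.6
```

Call:
carry_out --targets '[{"linear":[0,0,0.03],"dr":[0,0,0],"claw":1},{"linear":[0,0,0.03],"dr":[0,0,0],"claw":1},{"linear":[0,0,0.03],"dr":[0,0,0],"claw":1},{"linear":[0,0,0.02],"dr":[0,0,0],"claw":1},{"linear":[0,0,0.01],"dr":[0,0,0],"claw":1}]'

```text
time: 31.15
ee_pos: [485.5, -2.6, 60.7]
tool_rot: [3.141, -0.004, 1.057]
force: [-4.2, 1.2, 21.8]
width: -0.005
grasp_force: 10.8
```

Call:
carry_out --targets '[{"linear":[0,0,0],"dr":[0,0,0],"claw":1},{"linear":[0,0,0],"dr":[0,0,0],"claw":1},{"linear":[0,0,0],"dr":[0,0,0],"claw":1},{"linear":[0,0,0],"dr":[0,0,0],"claw":1},{"linear":[0,0,0],"dr":[0,0,0],"claw":1}]'

```text
time: 31.65
ee_pos: [485.4, -2.6, 60.9]
tool_rot: [3.141, -0.004, 1.057]
force: [-1.6, 1.1, 12.2]
width: 0.001
grasp_force: 6.0
```

Call:
carry_out --targets '[{"linear":[0,0,-0.08],"dr":[0,0,0],"claw":1},{"linear":[0,0,-0.06],"dr":[0,0,0],"claw":1},{"linear":[-0.134,0.067,0],"dr":[0,0,0],"claw":1},{"linear":[-0.134,0.067,0],"dr":[0,0,0],"claw":1},{"linear":[0,0,0],"dr":[0,0,0],"claw":1}]'

```text
time: 32.15
ee_pos: [481.8, -50.8, 81.2]
tool_rot: [3.14, -0.001, 1.052]
force: [-0.6, 0.2, 0.1]
width: 0.001
grasp_force: 0.0
```

Call:
carry_out --targets '[{"linear":[0,0,0],"dr":[0,0,0],"claw":1},{"linear":[0,0,0],"dr":[0,0,0],"claw":1},{"linear":[0,0,0],"dr":[0,0,0],"claw":1},{"linear":[0,0,0],"dr":[0,0,0],"claw":1},{"linear":[0,0,0],"dr":[0,0,0],"claw":1}]'

```text
time: 32.65
ee_pos: [482.4, -47.1, 80.6]
tool_rot: [3.141, -0.002, 1.058]
force: [0.1, 0.8, -0.2]
width: -0.001
grasp_force: 0.0
```

Run:
```python
from h import *
go(483.5,-47.5,60,-29.35)
```

```text
pose [482.4 -47.1  80.6] ya -29.4 q7 -0.21 turn units [ 0.01 -0.03 -0.01] shift after [0.001 0.008 0.137] before [0.001 0.008 0.137] w -0.001 F [ 0.1  0.8 -0.2] gf 0.0 t 32.6
```

Call:
carry_out --targets '[{"linear":[0,0.006,0.04],"dr":[0,0,0],"claw":1},{"linear":[0,0,0.04],"dr":[0,0,0],"claw":1},{"linear":[0,0,0.03],"dr":[0,0,0],"claw":1},{"linear":[0,0,0.02],"dr":[0,0,0],"claw":1},{"linear":[0,0,0.01],"dr":[0,0,0],"claw":1}]'

```text
time: 33.15
ee_pos: [483.3, -48.0, 60.6]
tool_rot: [-3.141, -0.003, 1.057]
force: [-6.5, 1.4, 25.2]
width: -0.001
grasp_force: 12.9
```

Call:
carry_out --targets '[{"linear":[0,0,0],"dr":[0,0,0],"claw":1},{"linear":[0,0,0],"dr":[0,0,0],"claw":1},{"linear":[0,0,0],"dr":[0,0,0],"claw":1},{"linear":[0,0,0],"dr":[0,0,0],"claw":1},{"linear":[0,0,0],"dr":[0,0,0],"claw":1}]'

```text
time: 33.65
ee_pos: [483.2, -48.0, 60.8]
tool_rot: [-3.141, -0.003, 1.057]
force: [-3.5, 0.6, 15.3]
width: -0.005
grasp_force: 7.9
```

Call:
carry_out --targets '[{"linear":[0,0,-0.08],"dr":[0,0,0],"claw":1},{"linear":[0,0,-0.06],"dr":[0,0,0],"claw":1},{"linear":[-0.134,0.067,0],"dr":[0,0,0],"claw":1},{"linear":[-0.134,0.067,0],"dr":[0,0,0],"claw":1},{"linear":[0,0,0],"dr":[0,0,0],"claw":1}]'

```text
time: 34.15
ee_pos: [480.4, -96.2, 81.0]
tool_rot: [3.139, -0.001, 1.052]
force: [-0.7, 0.8, 0.3]
width: -0.004
grasp_force: 0.0
```

Call:
carry_out --targets '[{"linear":[0,0,0],"dr":[0,0,0],"claw":1},{"linear":[0,0,0],"dr":[0,0,0],"claw":1},{"linear":[0,0,0],"dr":[0,0,0],"claw":1},{"linear":[0,0,0],"dr":[0,0,0],"claw":1},{"linear":[0,0,0],"dr":[0,0,0],"claw":1}]'

```text
time: 34.65
ee_pos: [481.0, -92.4, 80.5]
tool_rot: [3.141, -0.002, 1.058]
force: [0.6, -0.5, -0.1]
width: 0.001
grasp_force: 0.0
```

Run:
```python
from h import *
go(482,-92.3,60,-29.35)
c=shot('top'); print([circ(c,x,y,95,125,34) for x,y in((633,-76),(636,-11),(639,56))])
```

```text
pose [481.  -92.4  80.5] ya -29.4 q7 -0.1 turn units [ 0.01 -0.03 -0.01] shift after [0.004 0.005 0.137] before [0.004 0.005 0.137] w 0.001 F [ 0.6 -0.5 -0.1] gf 0.0 t 34.6
[array([633.2, -75.6]), array([636.4, -11.8]), array([639.8,  55. ])]
```

Call:
carry_out --targets '[{"linear":[0.003,0.004,0.04],"dr":[0,0,0],"claw":1},{"linear":[0,0,0.04],"dr":[0,0,0],"claw":1},{"linear":[0,0,0.03],"dr":[0,0,0],"claw":1},{"linear":[0,0,0.02],"dr":[0,0,0],"claw":1},{"linear":[0,0,0.01],"dr":[0,0,0],"claw":1}]'

```text
time: 35.2
ee_pos: [481.8, -92.8, 60.6]
tool_rot: [-3.141, -0.003, 1.057]
force: [-6.1, 2.4, 25.1]
width: -0.005
grasp_force: 13.0
```

Call:
carry_out --targets '[{"linear":[0,0,0],"dr":[0,0,0],"claw":1},{"linear":[0,0,0],"dr":[0,0,0],"claw":1},{"linear":[0,0,0],"dr":[0,0,0],"claw":1},{"linear":[0,0,0],"dr":[0,0,0],"claw":1},{"linear":[0,0,0],"dr":[0,0,0],"claw":1}]'

```text
time: 35.7
ee_pos: [481.7, -92.7, 60.8]
tool_rot: [-3.141, -0.004, 1.057]
force: [-3.6, 1.9, 16.1]
width: -0.0
grasp_force: 8.2
```

Call:
carry_out --targets '[{"linear":[0,0,-0.08],"dr":[0,0,0],"claw":1},{"linear":[0,0,-0.2],"dr":[0,0,0],"claw":1},{"linear":[0,0,-0.25],"dr":[0,0,0],"claw":1},{"linear":[0,0,-0.22],"dr":[0,0,0],"claw":1},{"linear":[0,0,0],"dr":[0,0,0],"claw":-1}]'

```text
time: 36.2
ee_pos: [484.5, -93.9, 176.1]
tool_rot: [3.133, -0.007, 1.057]
force: [0.3, -0.4, 0.9]
width: 0.154
grasp_force: 0.0
```

Run:
```python
from h import *
go(633,-75.5,170,-29.35)
c=shot('top'); w=cloud(c)
m=(w[:,:,2]>45)&(w[:,:,2]<75)&(np.abs(w[:,:,0]-495)<180)&(w[:,:,1]<-200)&(w[:,:,1]>-425)
print(cv2.minAreaRect(w[m][:,:2].astype(np.float32)))
hsv=cv2.cvtColor(c['pixels'],cv2.COLOR_RGB2HSV)
m2=m&(hsv[:,:,1]>80); print(cv2.minAreaRect(w[m2][:,:2].astype(np.float32)))
print([(np.round(x['location']),x['score']) for x in landmark_of('carton','top')])
```

```text
pose [484.5 -93.9 176.1] ya -29.4 q7 -0.23 turn units [ 0.1  -0.09 -0.02] shift after [0.592 0.803 0.04 ] before [0.593 0.801 0.051] w 0.154 F [ 0.3 -0.4  0.9] gf 0.0 t 36.2
((493.8388977050781, -324.8670349121094), (260.2273254394531, 163.05172729492188), 4.386794567108154)
((493.9111633300781, -324.4454345703125), (258.7411193847656, 162.10763549804688), 4.251626491546631)
[(array([ 496., -328.,   -3.]), 0.94), (array([485., -48.,  68.]), 0.62)]
```

Call:
carry_out --targets '[{"linear":[0.148,0.2,0],"dr":[0,0,0],"claw":-1},{"linear":[0.148,0.2,0],"dr":[0,0,0],"claw":-1},{"linear":[0.148,0.2,0],"dr":[0,0,0],"claw":-1},{"linear":[0.148,0.2,0],"dr":[0,0,0],"claw":-1},{"linear":[0,0,0],"dr":[0,0,0],"claw":-1}]'

```text
time: 36.8
ee_pos: [632.7, -72.5, 169.2]
tool_rot: [3.141, -0.001, 1.061]
force: [-0.2, -0.5, 0.2]
width: 0.995
grasp_force: 0.0
```

Call:
carry_out --targets '[{"linear":[0,0,0],"dr":[0,0,0],"claw":-1},{"linear":[0,0,0],"dr":[0,0,0],"claw":-1},{"linear":[0,0,0],"dr":[0,0,0],"claw":-1},{"linear":[0,0,0],"dr":[0,0,0],"claw":-1},{"linear":[0,0,0],"dr":[0,0,0],"claw":-1}]'

```text
time: 37.3
ee_pos: [629.2, -74.7, 172.6]
tool_rot: [3.141, -0.003, 1.057]
force: [0.6, 0.2, -0.3]
width: 1.003
grasp_force: 0.0
```

Run:
```python
from h import *
go(633,-75.5,80,-29.35)
```

```text
pose [629.2 -74.7 172.6] ya -29.5 q7 -0.17 turn units [ 0.01 -0.04 -0.02] shift after [0.008 0.025 0.618] before [0.006 0.024 0.618] w 1.003 F [ 0.6  0.2 -0.3] gf 0.0 t 37.3
```

Call:
carry_out --targets '[{"linear":[0.005,0.02,0.14],"dr":[0,0,0],"claw":-1},{"linear":[0,0,0.18],"dr":[0,0,0],"claw":-1},{"linear":[0,0,0.18],"dr":[0,0,0],"claw":-1},{"linear":[0,0,0.1],"dr":[0,0,0],"claw":-1},{"linear":[0,0,0.02],"dr":[0,0,0],"claw":-1}]'

```text
time: 37.8
ee_pos: [631.4, -74.9, 77.6]
tool_rot: [-3.139, -0.001, 1.057]
force: [0.1, -0.8, -0.1]
width: 0.998
grasp_force: 0.0
```

Call:
carry_out --targets '[{"linear":[0,0,0],"dr":[0,0,0],"claw":-1},{"linear":[0,0,0],"dr":[0,0,0],"claw":0.5},{"linear":[0,0,0],"dr":[0,0,0],"claw":0.5},{"linear":[0,0,0],"dr":[0,0,0],"claw":0.5},{"linear":[0,0,0],"dr":[0,0,0],"claw":0.5}]'

```text
time: 38.3
ee_pos: [633.8, -75.5, 81.2]
tool_rot: [3.139, -0.004, 1.057]
force: [-1.1, 1.1, 5.2]
width: 0.649
grasp_force: 47.2
```

Call:
carry_out --targets '[{"linear":[0,0,-0.1],"dr":[0,0,0],"claw":0.5},{"linear":[0,0,-0.15],"dr":[0,0,0],"claw":0.5},{"linear":[0,0,-0.2],"dr":[0,0,0],"claw":0.5},{"linear":[0,0,-0.15],"dr":[0,0,0.9],"claw":0.5},{"linear":[0,0,0],"dr":[0,0,0.9],"claw":0.5}]'

```text
time: 38.8
ee_pos: [635.0, -76.4, 174.2]
tool_rot: [3.135, -0.007, 0.91]
force: [0.5, -0.5, -2.5]
width: 0.649
grasp_force: 48.2
```

Run:
```python
from h import *
go(563.8,-319.5,150,-65)
```

```text
pose [635.  -76.4 174.2] ya -37.9 q7 -0.3 turn units [ 0.06 -0.11  5.92] shift after [-1.115  1.268  0.161] before [-1.572  0.619  0.155] w 0.649 F [ 0.5 -0.5 -2.5] gf 48.2 t 38.8
```

Call:
carry_out --targets '[{"linear":[0,0,0],"dr":[0,0,0.98],"claw":0.5},{"linear":[0,0,0],"dr":[0,0,0.98],"claw":0.5},{"linear":[0,0,0],"dr":[0,0,0.98],"claw":0.5},{"linear":[0,0,0],"dr":[0,0,0.98],"claw":0.5},{"linear":[0,0,0],"dr":[0,0,0.98],"claw":0.5}]'

```text
time: 39.3
ee_pos: [632.5, -75.4, 170.1]
tool_rot: [-3.141, -0.003, 0.518]
force: [-0.5, -0.2, -1.9]
width: 0.651
grasp_force: 48.2
```

Call:
carry_out --targets '[{"linear":[0,0,0],"dr":[0,0,0.98],"claw":0.5},{"linear":[-0.159,0.181,0],"dr":[0,0,0],"claw":0.5},{"linear":[-0.159,0.181,0],"dr":[0,0,0],"claw":0.5},{"linear":[-0.159,0.181,0],"dr":[0,0,0],"claw":0.5},{"linear":[-0.159,0.181,0],"dr":[0,0,0],"claw":0.5}]'

```text
time: 39.8
ee_pos: [592.5, -215.6, 169.9]
tool_rot: [-3.141, -0.003, 0.443]
force: [0.3, 0.4, -2.3]
width: 0.653
grasp_force: 48.3
```

Call:
carry_out --targets '[{"linear":[-0.159,0.181,0],"dr":[0,0,0],"claw":0.5},{"linear":[-0.159,0.181,0],"dr":[0,0,0],"claw":0.5},{"linear":[-0.159,0.181,0.1],"dr":[0,0,0],"claw":0.5},{"linear":[0,0,0.15],"dr":[0,0,0],"claw":0.5},{"linear":[0,0,0.1],"dr":[0,0,0],"claw":0.5}]'

```text
time: 40.3
ee_pos: [562.1, -319.6, 115.8]
tool_rot: [-3.14, -0.002, 0.44]
force: [0.8, 1.8, -2.8]
width: 0.649
grasp_force: 48.4
```

Call:
carry_out --targets '[{"linear":[0,0,0],"dr":[0,0,0],"claw":0.5},{"linear":[0,0,0],"dr":[0,0,0],"claw":0.5},{"linear":[0,0,0],"dr":[0,0,0],"claw":0.5},{"linear":[0,0,0],"dr":[0,0,0],"claw":0.5},{"linear":[0,0,0],"dr":[0,0,0],"claw":0.5}]'

```text
time: 40.8
ee_pos: [563.9, -318.5, 117.1]
tool_rot: [3.141, -0.003, 0.443]
force: [-0.6, 0.2, -1.8]
width: 0.649
grasp_force: 48.4
```

```bash
cat >> h.py <<'E'
def carton(c):
    w=cloud(c); hsv=cv2.cvtColor(c['pixels'],cv2.COLOR_RGB2HSV)
    m=(w[:,:,2]>50)&(w[:,:,2]<70)&(np.abs(w[:,:,0]-495)<200)&(w[:,:,1]<-180)&(w[:,:,1]>-460)&(hsv[:,:,1]>80)&(hsv[:,:,2]>60)
    return cv2.minAreaRect(w[m][:,:2].astype(np.float32))
E
python3 - <<'E'
from h import *
print(carton(shot('top')))
go(563.8,-319.5,19,-65)
E
```

```text
((493.1097412109375, -322.73828125), (289.9450988769531, 143.15635681152344), 22.09119987487793)
pose [ 563.7 -318.5  116.9] ya -64.6 q7 -0.27 turn units [-0.   -0.04  0.09] shift after [-0.002  0.006  0.653] before [-0.004  0.006  0.653] w 0.651 F [-0.5  0.4 -0.8] gf 48.4 t 40.9
```

Call:
carry_out --targets '[{"linear":[0,0.005,0.15],"dr":[0,0,0],"claw":0.5},{"linear":[0,0,0.17],"dr":[0,0,0],"claw":0.5},{"linear":[0,0,0.17],"dr":[0,0,0],"claw":0.5},{"linear":[0,0,0.1],"dr":[0,0,0],"claw":0.5},{"linear":[0,0,0.04],"dr":[0,0,0],"claw":0.5}]'

```text
time: 41.35
ee_pos: [563.0, -318.5, 20.3]
tool_rot: [-3.139, -0.001, 0.443]
force: [-0.1, 0.4, -1.5]
width: 0.647
grasp_force: 48.3
```

Call:
carry_out --targets '[{"linear":[0,0,0.01],"dr":[0,0,0],"claw":0.5},{"linear":[0,0,0],"dr":[0,0,0],"claw":0.5},{"linear":[0,0,0],"dr":[0,0,0],"claw":0.5},{"linear":[0,0,0],"dr":[0,0,0],"claw":-0.6},{"linear":[0,0,0],"dr":[0,0,0],"claw":-0.8}]'

```text
time: 41.85
ee_pos: [564.4, -319.6, 21.4]
tool_rot: [3.141, -0.004, 0.443]
force: [0.1, -0.3, -0.6]
width: 0.897
grasp_force: 0.0
```

Call:
carry_out --targets '[{"linear":[0,0,0],"dr":[0,0,0],"claw":-0.8},{"linear":[0,0,0],"dr":[0,0,0],"claw":-0.8},{"linear":[0,0,-0.2],"dr":[0,0,0],"claw":-0.8},{"linear":[0,0,-0.3],"dr":[0,0,0],"claw":-0.8},{"linear":[0,0,-0.3],"dr":[0,0,0],"claw":-1}]'

```text
time: 42.35
ee_pos: [563.0, -319.1, 141.2]
tool_rot: [-3.14, -0.001, 0.442]
force: [0.6, -0.4, -0.3]
width: 0.999
grasp_force: 0.0
```

Call:
carry_out --targets '[{"linear":[0,0,-0.2],"dr":[0,0,-1],"claw":-1},{"linear":[0,0,0],"dr":[0,0,-1],"claw":-1},{"linear":[0,0,0],"dr":[0,0,-1],"claw":-1},{"linear":[0,0,0],"dr":[0,0,-1],"claw":-1},{"linear":[0,0,0],"dr":[0,0,-1],"claw":-1}]'

```text
time: 42.85
ee_pos: [563.4, -319.4, 170.5]
tool_rot: [3.141, -0.003, 0.846]
force: [0.7, -0.1, -0.7]
width: 0.998
grasp_force: 0.0
```

Run:
```python
from h import *
c=shot('top'); print([circ(c,x,y,95,125,34) for x,y in((636,-11),(639,56))],circ(c,563.8,-319,35,52,40))
go(636.2,-11.5,170,-29.35)
```

```text
[array([636.7, -11.7]), array([639.9,  53.9])] [ 564.  -318.4]
pose [ 563.4 -319.4  170.6] ya -41.4 q7 0.05 turn units [ 0.01 -0.04 -2.64] shift after [ 2.027 -0.583  0.004] before [ 1.86  -0.994  0.009] w 1.004 F [ 0.1 -0.3  0. ] gf 0.0 t 42.9
```

Call:
carry_out --targets '[{"linear":[0,0,0],"dr":[0,0,-0.88],"claw":-1},{"linear":[0,0,0],"dr":[0,0,-0.88],"claw":-1},{"linear":[0,0,0],"dr":[0,0,-0.88],"claw":-1},{"linear":[0.225,-0.065,0],"dr":[0,0,0],"claw":-1},{"linear":[0.225,-0.065,0],"dr":[0,0,0],"claw":-1}]'

```text
time: 43.4
ee_pos: [579.3, -252.0, 170.7]
tool_rot: [3.14, -0.002, 1.049]
force: [0.8, 0.6, 0.0]
width: 1.003
grasp_force: 0.0
```

Call:
carry_out --targets '[{"linear":[0.225,-0.065,0],"dr":[0,0,0],"claw":-1},{"linear":[0.225,-0.065,0],"dr":[0,0,0],"claw":-1},{"linear":[0.225,-0.065,0],"dr":[0,0,0],"claw":-1},{"linear":[0.225,-0.065,0],"dr":[0,0,0],"claw":-1},{"linear":[0.225,-0.065,0],"dr":[0,0,0],"claw":-1}]'

```text
time: 43.9
ee_pos: [621.0, -79.0, 171.0]
tool_rot: [3.141, -0.003, 1.052]
force: [-0.2, -0.3, -0.7]
width: 1.0
grasp_force: 0.0
```

Call:
carry_out --targets '[{"linear":[0.225,-0.065,0],"dr":[0,0,0],"claw":-1},{"linear":[0.225,-0.065,0],"dr":[0,0,0],"claw":-1},{"linear":[0,0,0],"dr":[0,0,0],"claw":-1},{"linear":[0,0,0],"dr":[0,0,0],"claw":-1},{"linear":[0,0,0],"dr":[0,0,0],"claw":-1}]'

```text
time: 44.4
ee_pos: [636.9, -13.8, 171.1]
tool_rot: [3.14, -0.001, 1.051]
force: [0.4, -0.3, -0.3]
width: 0.998
grasp_force: 0.0
```

Call:
carry_out --targets '[{"linear":[0,0,0],"dr":[0,0,0],"claw":-1},{"linear":[0,0,0],"dr":[0,0,0],"claw":-1},{"linear":[0,0,0],"dr":[0,0,0],"claw":-1},{"linear":[0,0,0],"dr":[0,0,0],"claw":-1},{"linear":[0,0,0],"dr":[0,0,0],"claw":-1}]'

```text
time: 44.9
ee_pos: [637.3, -12.1, 171.0]
tool_rot: [3.141, -0.002, 1.054]
force: [-0.2, -0.5, -0.1]
width: 0.997
grasp_force: 0.0
```

Run:
```python
from h import *
go(636.4,-11.5,80,-29.35)
```

```text
pose [637.3 -12.1 171. ] ya -29.6 q7 -0.29 turn units [ 0.01 -0.03 -0.06] shift after [ 0.001 -0.007  0.606] before [-0.001 -0.007  0.606] w 0.997 F [-0.2 -0.5 -0.1] gf 0.0 t 44.9
```

Call:
carry_out --targets '[{"linear":[0,-0.005,0.14],"dr":[0,0,0],"claw":-1},{"linear":[0,0,0.18],"dr":[0,0,0],"claw":-1},{"linear":[0,0,0.17],"dr":[0,0,0],"claw":-1},{"linear":[0,0,0.1],"dr":[0,0,0],"claw":-1},{"linear":[0,0,0.02],"dr":[0,0,0],"claw":-1}]'

```text
time: 45.4
ee_pos: [635.5, -11.2, 77.6]
tool_rot: [-3.139, -0.0, 1.054]
force: [0.0, 0.5, 0.4]
width: 1.001
grasp_force: 0.0
```

Call:
carry_out --targets '[{"linear":[0,0,0],"dr":[0,0,0],"claw":-1},{"linear":[0,0,0],"dr":[0,0,0],"claw":0.5},{"linear":[0,0,0],"dr":[0,0,0],"claw":0.5},{"linear":[0,0,0],"dr":[0,0,0],"claw":0.5},{"linear":[0,0,0],"dr":[0,0,0],"claw":0.5}]'

```text
time: 45.9
ee_pos: [637.6, -11.3, 81.3]
tool_rot: [3.14, -0.004, 1.054]
force: [-2.2, 0.8, 4.3]
width: 0.648
grasp_force: 47.1
```

Call:
carry_out --targets '[{"linear":[0,0,-0.1],"dr":[0,0,0],"claw":0.5},{"linear":[0,0,-0.15],"dr":[0,0,0],"claw":0.5},{"linear":[0,0,-0.2],"dr":[0,0,0],"claw":0.5},{"linear":[0,0,-0.15],"dr":[0,0,0.9],"claw":0.5},{"linear":[0,0,0],"dr":[0,0,0.9],"claw":0.5}]'

```text
time: 46.4
ee_pos: [639.2, -12.3, 174.3]
tool_rot: [3.135, -0.008, 0.907]
force: [0.5, 0.0, -2.5]
width: 0.649
grasp_force: 48.6
```

Call:
carry_out --targets '[{"linear":[0,0,0],"dr":[0,0,0.98],"claw":0.5},{"linear":[0,0,0],"dr":[0,0,0.98],"claw":0.5},{"linear":[0,0,0],"dr":[0,0,0.98],"claw":0.5},{"linear":[0,0,0],"dr":[0,0,0.98],"claw":0.5},{"linear":[0,0,0],"dr":[0,0,0.98],"claw":0.5}]'

```text
time: 46.9
ee_pos: [636.5, -11.5, 170.2]
tool_rot: [-3.141, -0.003, 0.515]
force: [-0.9, 0.1, -3.7]
width: 0.649
grasp_force: 48.6
```

Run:
```python
from h import *
go(494,-324,115,-65)
```

```text
pose [636.5 -11.5 170.2] ya -60.5 q7 -0.76 turn units [-0.01 -0.03  0.98] shift after [-1.741  1.486  0.368] before [-1.853  1.346  0.362] w 0.649 F [-0.9  0.1 -3.7] gf 48.6 t 46.9
```

Call:
carry_out --targets '[{"linear":[0,0,0],"dr":[0,0,0.98],"claw":0.5},{"linear":[-0.193,0.165,0],"dr":[0,0,0],"claw":0.5},{"linear":[-0.193,0.165,0],"dr":[0,0,0],"claw":0.5},{"linear":[-0.193,0.165,0],"dr":[0,0,0],"claw":0.5},{"linear":[-0.193,0.165,0],"dr":[0,0,0],"claw":0.5}]'

```text
time: 47.4
ee_pos: [573.2, -151.6, 169.9]
tool_rot: [-3.141, -0.003, 0.44]
force: [0.9, -0.4, -3.0]
width: 0.65
grasp_force: 48.6
```

Call:
carry_out --targets '[{"linear":[-0.193,0.165,0],"dr":[0,0,0],"claw":0.5},{"linear":[-0.193,0.165,0],"dr":[0,0,0],"claw":0.5},{"linear":[-0.193,0.165,0],"dr":[0,0,0],"claw":0.5},{"linear":[-0.193,0.165,0],"dr":[0,0,0],"claw":0.5},{"linear":[-0.193,0.165,0],"dr":[0,0,0],"claw":0.5}]'

```text
time: 47.9
ee_pos: [494.9, -325.2, 169.5]
tool_rot: [-3.141, -0.003, 0.44]
force: [0.5, 0.1, -2.5]
width: 0.646
grasp_force: 48.6
```

Call:
carry_out --targets '[{"linear":[0,0,0.1],"dr":[0,0,0],"claw":0.5},{"linear":[0,0,0.15],"dr":[0,0,0],"claw":0.5},{"linear":[0,0,0.1],"dr":[0,0,0],"claw":0.5},{"linear":[0,0,0],"dr":[0,0,0],"claw":0.5},{"linear":[0,0,0],"dr":[0,0,0],"claw":0.5}]'

```text
time: 48.4
ee_pos: [496.1, -323.7, 116.5]
tool_rot: [-3.141, -0.002, 0.44]
force: [-1.4, 0.8, -2.4]
width: 0.648
grasp_force: 48.7
```

Run:
```python
from h import *
c=shot('top');print(carton(c),circ(c,563.8,-319,35,52,40))
go(494,-324,19,-65)
```

```text
((495.182861328125, -323.9495544433594), (257.4603271484375, 161.6840057373047), 4.050839900970459) [ 565.  -319.1]
pose [ 496.4 -324.1  117.1] ya -64.8 q7 -0.23 turn units [ 0.01 -0.04  0.05] shift after [-0.014 -0.007  0.654] before [-0.016 -0.008  0.654] w 0.651 F [-0.1  0.7 -2.4] gf 48.7 t 48.5
```

Call:
carry_out --targets '[{"linear":[-0.015,-0.007,0.15],"dr":[0,0,0],"claw":0.5},{"linear":[0,0,0.17],"dr":[0,0,0],"claw":0.5},{"linear":[0,0,0.17],"dr":[0,0,0],"claw":0.5},{"linear":[0,0,0.1],"dr":[0,0,0],"claw":0.5},{"linear":[0,0,0.04],"dr":[0,0,0],"claw":0.5}]'

```text
time: 48.95
ee_pos: [493.4, -323.4, 21.0]
tool_rot: [-3.14, -0.002, 0.44]
force: [-0.0, 0.0, -3.2]
width: 0.648
grasp_force: 48.6
```

Call:
carry_out --targets '[{"linear":[0,0,0.015],"dr":[0,0,0],"claw":0.5},{"linear":[0,0,0],"dr":[0,0,0],"claw":0.5},{"linear":[0,0,0],"dr":[0,0,0],"claw":0.5},{"linear":[0,0,0],"dr":[0,0,0],"claw":-0.6},{"linear":[0,0,0],"dr":[0,0,0],"claw":-0.8}]'

```text
time: 49.45
ee_pos: [494.2, -324.4, 20.5]
tool_rot: [3.141, -0.004, 0.439]
force: [0.3, -0.4, 0.3]
width: 0.899
grasp_force: 0.0
```

Call:
carry_out --targets '[{"linear":[0,0,0],"dr":[0,0,0],"claw":-0.8},{"linear":[0,0,0],"dr":[0,0,0],"claw":-0.8},{"linear":[0,0,-0.2],"dr":[0,0,0],"claw":-0.8},{"linear":[0,0,-0.3],"dr":[0,0,0],"claw":-0.8},{"linear":[0,0,-0.3],"dr":[0,0,0],"claw":-1}]'

```text
time: 49.95
ee_pos: [492.6, -323.7, 140.4]
tool_rot: [-3.14, -0.001, 0.439]
force: [0.3, 0.2, 0.7]
width: 0.995
grasp_force: 0.0
```

Call:
carry_out --targets '[{"linear":[0,0,-0.2],"dr":[0,0,-1],"claw":-1},{"linear":[0,0,0],"dr":[0,0,-1],"claw":-1},{"linear":[0,0,0],"dr":[0,0,-1],"claw":-1},{"linear":[0,0,0],"dr":[0,0,-1],"claw":-1},{"linear":[0,0,0],"dr":[0,0,-1],"claw":-1}]'

```text
time: 50.45
ee_pos: [493.1, -324.0, 169.7]
tool_rot: [3.141, -0.003, 0.843]
force: [-0.2, 0.8, -0.1]
width: 0.997
grasp_force: 0.0
```

Run:
```python
from h import *
c=shot('top'); print(circ(c,639,55,95,125,34),circ(c,563.8,-319,35,52,40),circ(c,494,-324,35,52,34))
go(639.6,55,170,-29.35)
```

```text
[639.9  54.5] [ 564.8 -319.7] [ 493.2 -324.2]
pose [ 493.  -324.1  169.7] ya -41.6 q7 0.08 turn units [ 0.01 -0.04 -2.68] shift after [ 2.682e+00 -3.870e-01 -2.000e-03] before [ 2.538 -0.948  0.005] w 0.998 F [ 0.1 -0.5  0.8] gf 0.0 t 50.5
```

Call:
carry_out --targets '[{"linear":[0,0,0],"dr":[0,0,-0.89],"claw":-1},{"linear":[0,0,0],"dr":[0,0,-0.89],"claw":-1},{"linear":[0,0,0],"dr":[0,0,-0.89],"claw":-1},{"linear":[0.223,-0.032,0],"dr":[0,0,0],"claw":-1},{"linear":[0.223,-0.032,0],"dr":[0,0,0],"claw":-1}]'

```text
time: 51.0
ee_pos: [517.5, -261.9, 169.8]
tool_rot: [3.14, -0.002, 1.048]
force: [0.8, 1.2, 0.2]
width: 1.0
grasp_force: 0.0
```

Call:
carry_out --targets '[{"linear":[0.223,-0.032,0],"dr":[0,0,0],"claw":-1},{"linear":[0.223,-0.032,0],"dr":[0,0,0],"claw":-1},{"linear":[0.223,-0.032,0],"dr":[0,0,0],"claw":-1},{"linear":[0.223,-0.032,0],"dr":[0,0,0],"claw":-1},{"linear":[0.223,-0.032,0],"dr":[0,0,0],"claw":-1}]'

```text
time: 51.5
ee_pos: [580.1, -102.7, 170.1]
tool_rot: [3.141, -0.003, 1.051]
force: [0.7, 0.5, 0.6]
width: 1.0
grasp_force: 0.0
```

Call:
carry_out --targets '[{"linear":[0.223,-0.032,0],"dr":[0,0,0],"claw":-1},{"linear":[0.223,-0.032,0],"dr":[0,0,0],"claw":-1},{"linear":[0.223,-0.032,0],"dr":[0,0,0],"claw":-1},{"linear":[0.223,-0.032,0],"dr":[0,0,0],"claw":-1},{"linear":[0.223,-0.032,0],"dr":[0,0,0],"claw":-1}]'

```text
time: 52.0
ee_pos: [642.1, 54.5, 170.4]
tool_rot: [3.141, -0.002, 1.051]
force: [0.1, -0.2, -0.9]
width: 1.0
grasp_force: 0.0
```

Call:
carry_out --targets '[{"linear":[0,0,0],"dr":[0,0,0],"claw":-1},{"linear":[0,0,0],"dr":[0,0,0],"claw":-1},{"linear":[0,0,0],"dr":[0,0,0],"claw":-1},{"linear":[0,0,0],"dr":[0,0,0],"claw":-1},{"linear":[0,0,0],"dr":[0,0,0],"claw":-1}]'

```text
time: 52.5
ee_pos: [641.6, 51.8, 170.6]
tool_rot: [3.141, -0.002, 1.051]
force: [0.2, -0.2, 0.4]
width: 1.0
grasp_force: 0.0
```

Run:
```python
from h import *
go(639.8,55,80,-29.35)
```

```text
pose [641.6  51.8 170.6] ya -29.8 q7 -0.41 turn units [ 0.01 -0.03 -0.1 ] shift after [ 0.013 -0.021  0.604] before [ 0.011 -0.021  0.604] w 1.0 F [ 0.2 -0.2  0.4] gf 0.0 t 52.5
```

Call:
carry_out --targets '[{"linear":[0.011,-0.018,0.14],"dr":[0,0,0],"claw":-1},{"linear":[0,0,0.18],"dr":[0,0,0],"claw":-1},{"linear":[0,0,0.17],"dr":[0,0,0],"claw":-1},{"linear":[0,0,0.1],"dr":[0,0,0],"claw":-1},{"linear":[0,0,0.02],"dr":[0,0,0],"claw":-1}]'

```text
time: 53.0
ee_pos: [639.0, 55.7, 77.0]
tool_rot: [-3.14, -0.0, 1.052]
force: [0.4, 1.3, -0.4]
width: 1.002
grasp_force: 0.0
```

Call:
carry_out --targets '[{"linear":[0,0,0],"dr":[0,0,0],"claw":-1},{"linear":[0,0,0],"dr":[0,0,0],"claw":0.5},{"linear":[0,0,0],"dr":[0,0,0],"claw":0.5},{"linear":[0,0,0],"dr":[0,0,0],"claw":0.5},{"linear":[0,0,0],"dr":[0,0,0],"claw":0.5}]'

```text
time: 53.5
ee_pos: [641.4, 56.2, 80.4]
tool_rot: [3.139, -0.004, 1.053]
force: [-0.5, 0.2, 6.2]
width: 0.63
grasp_force: 49.7
```

Call:
carry_out --targets '[{"linear":[0,0,-0.1],"dr":[0,0,0],"claw":0.5},{"linear":[0,0,-0.15],"dr":[0,0,0],"claw":0.5},{"linear":[0,0,-0.2],"dr":[0,0,0],"claw":0.5},{"linear":[0,0,-0.15],"dr":[0,0,0.9],"claw":0.5},{"linear":[0,0,0],"dr":[0,0,0.9],"claw":0.5}]'

```text
time: 54.0
ee_pos: [642.4, 55.7, 173.1]
tool_rot: [3.137, -0.007, 0.906]
force: [0.2, 0.8, -3.3]
width: 0.631
grasp_force: 48.9
```

Call:
carry_out --targets '[{"linear":[0,0,0],"dr":[0,0,0.98],"claw":0.5},{"linear":[0,0,0],"dr":[0,0,0.98],"claw":0.5},{"linear":[0,0,0],"dr":[0,0,0.98],"claw":0.5},{"linear":[0,0,0],"dr":[0,0,0.98],"claw":0.5},{"linear":[0,0,0],"dr":[0,0,0.98],"claw":0.5}]'

```text
time: 54.5
ee_pos: [639.6, 56.2, 168.9]
tool_rot: [-3.14, -0.001, 0.514]
force: [-0.2, 0.4, -2.9]
width: 0.631
grasp_force: 48.8
```

Run:
```python
from h import *
go(423.5,-329.5,115,-65)
```

```text
pose [639.6  56.2 168.9] ya -60.6 q7 -0.89 turn units [-0.02 -0.02  0.97] shift after [-2.392  1.721  0.359] before [-2.519  1.531  0.354] w 0.631 F [-0.2  0.4 -2.9] gf 48.8 t 54.5
```

Call:
carry_out --targets '[{"linear":[0,0,0],"dr":[0,0,0.97],"claw":0.5},{"linear":[-0.199,0.143,0],"dr":[0,0,0],"claw":0.5},{"linear":[-0.199,0.143,0],"dr":[0,0,0],"claw":0.5},{"linear":[-0.199,0.143,0],"dr":[0,0,0],"claw":0.5},{"linear":[-0.199,0.143,0],"dr":[0,0,0],"claw":0.5}]'

```text
time: 55.0
ee_pos: [567.3, -73.4, 168.6]
tool_rot: [-3.14, -0.002, 0.44]
force: [0.2, 0.0, -3.0]
width: 0.632
grasp_force: 48.8
```

Call:
carry_out --targets '[{"linear":[-0.199,0.143,0],"dr":[0,0,0],"claw":0.5},{"linear":[-0.199,0.143,0],"dr":[0,0,0],"claw":0.5},{"linear":[-0.199,0.143,0],"dr":[0,0,0],"claw":0.5},{"linear":[-0.199,0.143,0],"dr":[0,0,0],"claw":0.5},{"linear":[-0.199,0.143,0],"dr":[0,0,0],"claw":0.5}]'

```text
time: 55.5
ee_pos: [477.9, -233.8, 168.3]
tool_rot: [-3.14, -0.003, 0.44]
force: [0.5, -0.4, -2.9]
width: 0.626
grasp_force: 48.8
```

Call:
carry_out --targets '[{"linear":[-0.199,0.143,0],"dr":[0,0,0],"claw":0.5},{"linear":[-0.199,0.143,0],"dr":[0,0,0],"claw":0.5},{"linear":[-0.199,0.143,0],"dr":[0,0,0],"claw":0.5},{"linear":[0,0,0.1],"dr":[0,0,0],"claw":0.5},{"linear":[0,0,0.1],"dr":[0,0,0],"claw":0.5}]'

```text
time: 56.0
ee_pos: [425.0, -329.9, 137.7]
tool_rot: [-3.141, -0.004, 0.437]
force: [0.5, 0.8, -2.4]
width: 0.632
grasp_force: 48.8
```

Call:
carry_out --targets '[{"linear":[0,0,0.1],"dr":[0,0,0],"claw":0.5},{"linear":[0,0,0.05],"dr":[0,0,0],"claw":0.5},{"linear":[0,0,0],"dr":[0,0,0],"claw":0.5},{"linear":[0,0,0],"dr":[0,0,0],"claw":0.5},{"linear":[0,0,0],"dr":[0,0,0],"claw":0.5}]'

```text
time: 56.5
ee_pos: [426.3, -329.3, 115.8]
tool_rot: [3.141, -0.003, 0.44]
force: [0.0, -0.1, -2.2]
width: 0.63
grasp_force: 48.7
```

Run:
```python
from h import *
c=shot('top');print(carton(c),circ(c,563.8,-319,35,52,34),circ(c,494,-324,35,52,34))
go(423.5,-329.5,18,-65)
```

```text
((493.6859130859375, -324.4289855957031), (258.5068054199219, 161.7897186279297), 4.179529190063477) [ 564.4 -319.5] [ 493.3 -324.3]
pose [ 426.3 -329.4  115.9] ya -64.8 q7 -0.18 turn units [ 0.   -0.04  0.05] shift after [-0.017 -0.007  0.653] before [-0.019 -0.007  0.653] w 0.631 F [-0.1 -0.  -1.6] gf 48.7 t 56.5
```

Call:
carry_out --targets '[{"linear":[-0.016,-0.007,0.15],"dr":[0,0,0],"claw":0.5},{"linear":[0,0,0.17],"dr":[0,0,0],"claw":0.5},{"linear":[0,0,0.17],"dr":[0,0,0],"claw":0.5},{"linear":[0,0,0.1],"dr":[0,0,0],"claw":0.5},{"linear":[0,0,0.04],"dr":[0,0,0],"claw":0.5}]'

```text
time: 57.05
ee_pos: [422.9, -328.7, 19.8]
tool_rot: [-3.139, -0.001, 0.44]
force: [-0.1, 0.5, -2.7]
width: 0.627
grasp_force: 48.7
```

Call:
carry_out --targets '[{"linear":[0,0,0.015],"dr":[0,0,0],"claw":0.5},{"linear":[0,0,0],"dr":[0,0,0],"claw":0.5},{"linear":[0,0,0],"dr":[0,0,0],"claw":0.5},{"linear":[0,0,0],"dr":[0,0,0],"claw":-0.6},{"linear":[0,0,0],"dr":[0,0,0],"claw":-0.8}]'

```text
time: 57.55
ee_pos: [424.0, -329.7, 19.5]
tool_rot: [3.141, -0.004, 0.439]
force: [-0.6, -0.5, 0.1]
width: 0.903
grasp_force: 0.0
```

Call:
carry_out --targets '[{"linear":[0,0,0],"dr":[0,0,0],"claw":-0.8},{"linear":[0,0,0],"dr":[0,0,0],"claw":-0.8},{"linear":[0,0,-0.2],"dr":[0,0,0],"claw":-0.8},{"linear":[0,0,-0.3],"dr":[0,0,0],"claw":-0.8},{"linear":[0,0,-0.3],"dr":[0,0,0],"claw":-0.8}]'

```text
time: 58.05
ee_pos: [422.3, -329.1, 139.5]
tool_rot: [-3.14, -0.001, 0.439]
force: [1.5, -0.0, -0.3]
width: 0.9
grasp_force: 0.0
```

Call:
carry_out --targets '[{"linear":[0.2,-0.15,-0.2],"dr":[0,0,0],"claw":-0.8},{"linear":[0.2,-0.15,0],"dr":[0,0,0],"claw":-0.8},{"linear":[0.2,-0.15,0],"dr":[0,0,0],"claw":-0.8},{"linear":[0.1,-0.1,0],"dr":[0,0,0],"claw":-0.8},{"linear":[0,0,0],"dr":[0,0,0],"claw":-0.8}]'

```text
time: 58.55
ee_pos: [484.7, -206.0, 168.6]
tool_rot: [-3.139, -0.003, 0.446]
force: [0.4, 0.1, 0.8]
width: 0.895
grasp_force: 0.0
```

Run:
```python
from h import *
go(423.5,-329.5,18,-65)
c=shot('top')
print(carton(c),[circ(c,x,y,35,52,34) for x,y in((564,-319),(493,-324),(424,-329))])
cv2.imwrite('pics/fin.png',cv2.resize(c['pixels'][140:310,270:510,::-1],None,fx=3.3,fy=3.3))
```

```text
pose [ 484.7 -206.   168.6] ya -64.4 q7 -0.5 turn units [-0.03 -0.04  0.12] shift after [-0.718  0.574  1.004] before [-0.727  0.569  1.   ] w 0.895 F [0.4 0.1 0.8] gf 0.0 t 58.5
((493.85992431640625, -324.4189758300781), (258.79888916015625, 161.45669555664062), 4.4226508140563965) [None, None, array([ 414.1, -342.8])]
```

View pics/fin.png

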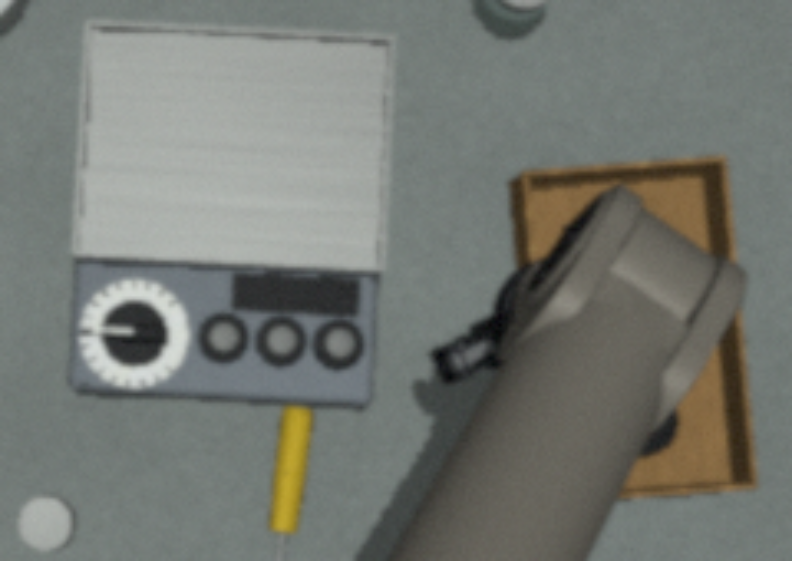

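Call:
carry_out --targets '[{"linear":[0.09,-0.19,0],"dr":[0,0,0],"claw":-0.8},{"linear":[0.09,-0.19,0],"dr":[0,0,0],"claw":-0.8},{"linear":[0.09,-0.19,0],"dr":[0,0,0],"claw":-0.8},{"linear":[0.09,-0.19,0],"dr":[0,0,0],"claw":-0.8},{"linear":[0.09,-0.19,0],"dr":[0,0,0],"claw":-0.8}]'

```text
time: 59.1
ee_pos: [482.9, -53.2, 169.3]
tool_rot: [-3.141, -0.003, 0.436]
force: [-0.2, -0.2, -0.3]
width: 0.902
grasp_force: 0.0
```

Call:
carry_out --targets '[{"linear":[0.09,-0.19,0],"dr":[0,0,0],"claw":-0.8},{"linear":[0.09,-0.19,0],"dr":[0,0,0],"claw":-0.8},{"linear":[0.09,-0.19,0],"dr":[0,0,0],"claw":-0.8},{"linear":[0.09,-0.19,0],"dr":[0,0,0],"claw":-0.8},{"linear":[0.09,-0.19,0],"dr":[0,0,0],"claw":-0.8}]'

```text
time: 59.6
ee_pos: [484.0, 104.5, 169.6]
tool_rot: [-3.141, -0.003, 0.436]
force: [0.1, 0.4, 0.3]
width: 0.899
grasp_force: 0.0
```

Call:
carry_out --targets '[{"linear":[0,0,0],"dr":[0,0,0],"claw":-0.8},{"linear":[0,0,0],"dr":[0,0,0],"claw":-0.8},{"linear":[0,0,0],"dr":[0,0,0],"claw":-0.8},{"linear":[0,0,0],"dr":[0,0,0],"claw":-0.8},{"linear":[0,0,0],"dr":[0,0,0],"claw":-0.8}]'

```text
time: 60.1
ee_pos: [483.9, 104.0, 169.5]
tool_rot: [-3.141, -0.002, 0.437]
force: [-0.2, -0.3, 0.4]
width: 0.896
grasp_force: 0.0
```

Run:
```python
from h import *
c=shot('top')
print(carton(c),[circ(c,x,y,35,52,34) for x,y in((564,-319),(493,-324),(424,-329))])
cv2.imwrite('pics/fin2.png',cv2.resize(c['pixels'][140:310,270:510,::-1],None,fx=3.3,fy=3.3))
```

```text
((494.01239013671875, -324.025390625), (258.43328857421875, 161.63719177246094), 4.299137592315674) [array([ 564.3, -318.6]), array([ 492.8, -324.4]), array([ 422.6, -331. ])]
```

View pics/fin2.png

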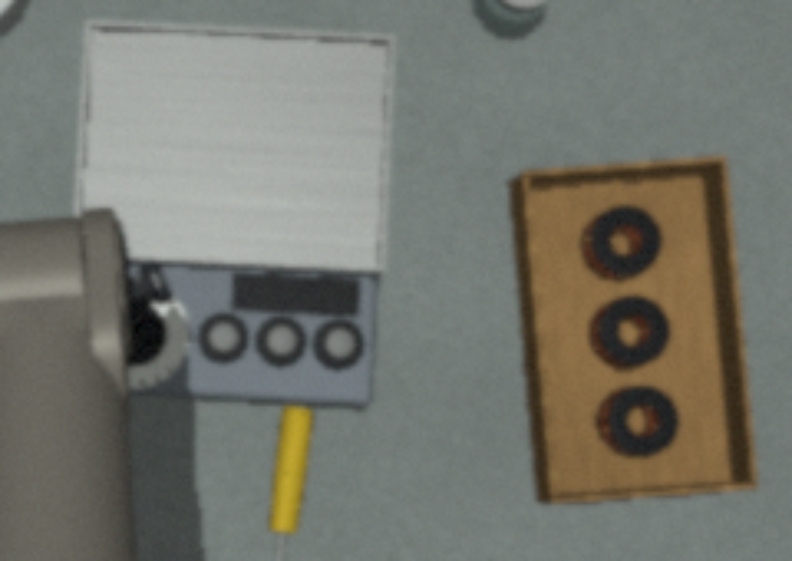

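The picture shows all three copper spools upright in the flat carton, at about (622,242), (630,332) and (638,420). The pan is empty, and the pointer was on zero in the previous view.

```bash
python3 -c "
from bench import *
print(sign_off())"
```

```text
the job is handed in; nothing more can be done
None
```

I handed the job in at about 60 s: tare set to zero, all three spools weighed in the pan, keys pressed left to right, and the spools now stand upright in the flat carton with the knob still on zero.

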